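# Pack the patient's swabs and lock the carrier

### The job

Get the swabs ready for the courier: push every swab in the white stand fully home into a vial of the carrier, one per vial, then drop over the dowel pins the one of the two covers whose holes fit, flush on both posts. Then lock it: put the T-handle key through the hole in the lock tower into the square socket while the lock is still open, turn it clockwise (seen from above) as far as it goes, and return the key upright and fully down into its wooden stand, without knocking over the mug or the bottle.

Things in the scene. Friction and masses are not known exactly. Their poses are not given: they have to be found in the camera images.
- carrier: Swab carrier, fixed. Origin on the desk under the middle of the row of vials, z up. Grey base 12 mm thick (x -34..42, y -95..137 mm). Along y: vials at -45, -15, 15, 45; posts 18 mm thick at -72 and 72, flat shoulders 100 mm above the desk, each topped by a tapered dowel pin 10 mm thick, 17 mm tall; grey lock tower (x -21..38, y 92..132 mm, top 130 mm above the desk). A fitted cover spans y -88..88 mm.
- vial0_rim (a point): Centre of the mouth of glass vial 0 (y = -45 mm on the carrier), 64 mm above the desk; vial outside 18 mm, opening 10 mm, about 47 mm deep. The vials are open, fixed and upright.
- vial1_rim (a point): Centre of the mouth of glass vial 1 (y = -15 mm on the carrier), 64 mm above the desk; vial outside 18 mm, opening 10 mm, about 47 mm deep. The vials are open, fixed and upright.
- vial2_rim (a point): Centre of the mouth of glass vial 2 (y = 15 mm on the carrier), 64 mm above the desk; vial outside 18 mm, opening 10 mm, about 47 mm deep. The vials are open, fixed and upright.
- vial3_rim (a point): Centre of the mouth of glass vial 3 (y = 45 mm on the carrier), 64 mm above the desk; vial outside 18 mm, opening 10 mm, about 47 mm deep. The vials are open, fixed and upright.
- cover_seat (a point): Point midway between the two posts at the height of their shoulders (100 mm above the desk), axes as the carrier's: where the origin of a fully seated cover lies.
- lock_socket (a point): Centre of the floor of the lock's square socket, 102 mm above the desk; turns with the lock; x and y parallel to the socket's sides (to the carrier's axes when the lock reads 0). Socket 12 mm square, 12 mm deep, mouth bevelled by 2 mm, reached only through the round 17 mm hole in the tower's roof (116 to 130 mm above the desk).
- lock (a joint): Lock angle in rad: starts at 0 to 0.1 (open), grows clockwise seen from above, stops at 1.15, when a steel tongue has swung out of the tower 3 mm above the seated cover's end. About 0.06 N m of friction, no spring; it stays where it is left. The key has about 0.22 rad of free play each way in the socket.
- swab_stand: White block 44 x 140 x 58 mm, fixed, with four 10 mm holes along its y axis at y = -51, -17, 17, 51 mm. Origin at the centre of its underside.
- swab0: Capped swab (two to four are present), standing in the stand cap upwards. Origin at the lower tip, z along the shaft to the cap. Shaft 6 mm thick with a 7 mm round bud at the tip, 45 mm long; round white cap 14 mm thick and 32 mm tall above it (z 45..77 mm). 15 g.
- swab1: Capped swab (two to four are present), standing in the stand cap upwards. Origin at the lower tip, z along the shaft to the cap. Shaft 6 mm thick with a 7 mm round bud at the tip, 45 mm long; round white cap 14 mm thick and 32 mm tall above it (z 45..77 mm). 15 g.
- swab2: Capped swab (two to four are present), standing in the stand cap upwards. Origin at the lower tip, z along the shaft to the cap. Shaft 6 mm thick with a 7 mm round bud at the tip, 45 mm long; round white cap 14 mm thick and 32 mm tall above it (z 45..77 mm). 15 g.
- swab3: Capped swab (two to four are present), standing in the stand cap upwards. Origin at the lower tip, z along the shaft to the cap. Shaft 6 mm thick with a 7 mm round bud at the tip, 45 mm long; round white cap 14 mm thick and 32 mm tall above it (z 45..77 mm). 15 g.
- swab0_collar (a point): Centre of the underside of swab 0's cap, which rests on the stand's top or, when fully home, on a vial's rim.
- swab1_collar (a point): Centre of the underside of swab 1's cap, which rests on the stand's top or, when fully home, on a vial's rim.
- swab2_collar (a point): Centre of the underside of swab 2's cap, which rests on the stand's top or, when fully home, on a vial's rim.
- swab3_collar (a point): Centre of the underside of swab 3's cap, which rests on the stand's top or, when fully home, on a vial's rim.
- cover_a: Aluminium cover 56 x 176 x 5 mm (x, y, z) flat on the desk, about 160 g, with two 13 mm holes on its long centre line, 144 mm apart, and at its centre an upright black grip fin 12 mm thick, 40 mm long (along y), top 35 mm above the underside. Origin at the centre of the underside, z up. Same either way round.
- cover_b: Cover of the same outline, grip and weight as cover_a, but its two holes are 116 mm apart. Origin and axes as cover_a.
- key: T-handle key, 150 g, standing in its stand. Origin at the lower tip, z up along the shaft; shaft 10 mm square, 75 mm long (tip tapered to 8 mm for the last 3 mm), sides parallel to x and y; black handle bar across the top, 70 mm long (along x), 14 mm wide (y), from z = 75 to 90 mm.
- key_stand: Wooden block 56 x 56 x 55 mm, fixed, with a 13 mm square hole 45 mm deep in its top, mouth bevelled by 2 mm, sides parallel to the block's. Origin at the centre of its underside.
- key_rest (a point): Centre of the floor of the hole in the key stand, 10 mm above the desk: where the key's tip rests.
- mug: Red mug, 80 mm wide, 90 mm tall, beyond the carrier. Origin at the centre of its underside. Not to be knocked over.
- sanitiser: White bottle, 48 mm wide, 140 mm tall, beyond the carrier. Origin at the centre of its underside. Not to be knocked over.
Things that resemble listed ones, but are neither listed nor needed, are in the scene too. Leave any yellow look-alike of the key alone. Leave any pink look-alike of the cover_a alone.

How it is judged:
On the way, in this order (a step that is already met when the one before it is completed fails the run):
1. every swab is fully home in a vial ((distance between swab0_collar and vial0_rim below 0.006 m or distance between swab0_collar and vial1_rim below 0.006 m or distance between swab0_collar and vial2_rim below 0.006 m or distance between swab0_collar and vial3_rim below 0.006 m) and (distance between swab1_collar and vial0_rim below 0.006 m or distance between swab1_collar and vial1_rim below 0.006 m or distance between swab1_collar and vial2_rim below 0.006 m or distance between swab1_collar and vial3_rim below 0.006 m) and (distance between swab2_collar and vial0_rim below 0.006 m or distance between swab2_collar and vial1_rim below 0.006 m or distance between swab2_collar and vial2_rim below 0.006 m or distance between swab2_collar and vial3_rim below 0.006 m) and (distance between swab3_collar and vial0_rim below 0.006 m or distance between swab3_collar and vial1_rim below 0.006 m or distance between swab3_collar and vial2_rim below 0.006 m or distance between swab3_collar and vial3_rim below 0.006 m)), for 0.2 s.
2. the fitting cover lies flush on both posts, over the pins (all of step 1 and horizontal distance between cover_a and cover_seat below 0.006 m and z of cover_a in the frame of cover_seat between -0.003 and 0.003 m and angle between the y axis of cover_a and the y axis of carrier, either way round below 0.08 rad), for 0.2 s.
3. the key is down in the socket while the lock is still open (distance between lock_socket and key below 0.006 m and value of joint lock below 0.3 rad and horizontal distance between cover_a and cover_seat below 0.006 m and z of cover_a in the frame of cover_seat between -0.003 and 0.003 m and angle between the y axis of cover_a and the y axis of carrier, either way round below 0.08 rad), for 0.1 s.
4. the lock is turned home with the key in it (distance between lock_socket and key below 0.006 m and value of joint lock above 1 rad and horizontal distance between cover_a and cover_seat below 0.006 m and z of cover_a in the frame of cover_seat between -0.003 and 0.003 m and angle between the y axis of cover_a and the y axis of carrier, either way round below 0.08 rad), for 0.1 s.
At the end, for the whole second after the job is handed in: All caps rest on vial rims (within 6 mm); cover_a seated over both pins (6 mm sideways, 3 mm in height, 0.08 rad); lock over 1.0 rad; key at rest upright in its stand (tip within 6 mm of key_rest, tilt under 0.12 rad) (all of step 2 and value of joint lock above 1 rad and distance between key and key_rest below 0.006 m and angle between key's own z axis and vertical below 0.12 rad and linear speed of key below 0.02 m/s); the robot touches nothing.
It fails at once if the mug is knocked over (angle between mug's own z axis and vertical above 0.6 rad).
It fails at once if the bottle is knocked over (angle between sanitiser's own z axis and vertical above 0.6 rad).
Of swab0, swab1, swab2, swab3 only 2 to 4 are there at a start; the rules pass over those that are not, and their reading is None.
At some moment in a run one of cover_a, cover_b may be knocked a few centimetres aside while the robot is not near it.
It also fails if it takes over 210 s, if anything falls off the work surface, if the arm or the gripper's body presses on something with over 40 N, if the wrist force passes 120 N, or if a joint passes its speed limit or range.

### The arm

A 7-joint arm with a two-finger parallel gripper is mounted at the origin on the work surface. World frame = base frame: x ahead of the robot, y to its left, z up, the work surface at z = 0. Lengths are in m, angles in rad, forces in N, time in s.
With the tool pointing down it reaches from about 0.4 to 0.875 m from the base axis. Payload 6.5 kg.
Tool frame: the origin (TCP) lies at the very end of the fingers, on their centre line; the grasp point (between the pads) lies 19 mm behind it; z points along the fingers, y is the line along which they close (so a half turn about z gives the same grasp; the last joint's range is limited). The gripper opens to 88 mm and grips with 3 to 60 N. Pads are 18 mm wide; open, the fingers measure 123 mm over their backs; the gripper's body (75 mm by 187 mm) begins 45 mm behind the grasp point.
Start: joints at [-1.236, 0.536, -0.004, 1.538, 0.003, 1.067, -0.071], TCP at [0.254, 0.598, 0.239] pointing down, gripper open.
Joint ranges: [-2.7, 2.7], [-0.37, 2.16], [-1.27, 1.26], [0.24, 2.4], [-1.31, 4.45], [0.19, 1.91], [-2.76, 2.76]. Speed limits (rad/s): [2.39, 2.39, 3.14, 3.14, 3.14, 3.14, 3.14].

### API

Orientations are given as a unit quaternion [w, x, y, z].
In Python, from workcell import manip gives the robot as it stands.
- The arm moves only by the shell command python3 -m creep 'ROWS' [FORCE]. ROWS is JSON, a list of rows, each an object with "fingers": the opening, from -1 (shut) to 1 (fully open); "delta_pos": the shift along the tool's x, y, z as a fraction of full scale, a list of three; "rotation": the turn, a rotation vector about the tool's x, y, z as a fraction of full scale, a list of three. In form: [{"fingers": fingers, "delta_pos": [tx, ty, tz], "rotation": [rx, ry, rz]}, ...]. A call has 1 to 12 rows; each row shifts and turns the commanded pose from where the row before left it, along the tool's axes as they then stand; what a row does not reach is not made up. Full scale, the value 1, is 0.025 m for a shift and 0.12 rad for a turn. A row lasts 1/10 s, in which the tool goes at most 50 mm and 8.59 degrees, less where a joint would pass 70% of its speed; a pose out of reach is approached as far as the arm can. A call with a number of a shift or a turn outside -1 to 1 is refused whole. A call with a gripper value outside its range is refused whole. The fingers move at their own pace and stop on an object; FORCE is the grip in N (left out, the last holds). Time passes only in rows, so rows that do not move let the fingers close. It gives the time, the measured TCP pose, the force, the opening and the grip force at its end, in the units of the state.
- manip.sense(): the state, without advancing time (a new reading comes with each control period).
- manip.read_camera(name): name is "scene" or "top" or "wrist"; returns a dict with "color" (480x640x3 uint8, red, green, blue), "fov_y" (degrees; the focal length in pixels is half the picture's height over the tangent of half this angle, whatever the lens; pixels are square), "cx", "cy" (the principal point, pixels), "k1" (the pictures are not rectified: a ray, as slopes to the right and down, at radius r is drawn at 1 + k1 r^2 times it, then the intrinsics apply), "rvec" (rotation vector, rad) and "tvec" (3), from world to camera coordinates, as OpenCV has them; the wrist camera has in their place "tool_from_camera" (4x4, takes a point from camera to tool coordinates, whose origin is the TCP and whose axes are the flange's). Camera axes: x right, y down, z forward; pixel columns grow to the right and rows downward; lengths in m; the calibration is good to about 2 mm. A picture is of the moment at which its call begins: read the wrist's pose just before it. There is no depth.
- manip.job_done(): hands the job in; it is judged then, once.
Trained networks look in a picture, given as the dict that the camera call returned (one of the last four; its "shot" number tells which), for a name from the list of things; names that differ only in an ending like _2 or _b are one class to them, and where a whole thing is asked for, a point or a joint stands for the part that bears it (a point fixed in the world has none). Each returns a list of dicts, best first, with "confidence" (0 to 1); they miss things now and then, are a little off and sometimes report something else, mostly with a low value. They report only what shows in the picture. A call takes as long as a camera call. They do not tell look-alikes from the thing itself.
- manip.find_in(picture, label): "point" ([column, row] in pixels, amid what is visible of it).
- manip.silhouettes(picture, label): "region" (480x640 bool, what is visible of it) and "point" ([column, row] in pixels, amid what is visible of it).
The state is a dict: "clock": time; "q": joint angles; "dq": joint speeds; "joint_efforts": joint torques, N m; "ee_pos": TCP position; "tool_rot": TCP orientation; "wrist_force": force on the tool from outside, world axes, zero at the start; "torque": the same for the moment, N m; "finger_gap": finger opening in m; "grasp_force": force on a finger pad.
Only numpy, scipy, OpenCV 4.12 (cv2) and the standard library are available. Lean on these libraries where they do the work, as an engineer would, in place of code of your own. Each camera call takes 0.05 s, during which the arm holds its last target. There are 200 camera calls.

## Working session

There is one attempt and no reset: what is moved stays moved. The work goes in short steps, Python scripts to look and compute and a shell command to move; the robot and the scene stay as the last step left them, time stands still between calls to the robot, and variables do not carry over. Pictures are saved under pics/ and viewed, at most 18 in all, crops included, and the job is handed in when it is done.

```bash
ls; mkdir -p pics
cat > h.py <<'E'
import numpy as np, cv2
from workcell import manip
from scipy.spatial.transform import Rotation as R
def save(p,n): cv2.imwrite('pics/'+n+'.png',p['color'][:,:,::-1])
def K(p):
    f=240/np.tan(np.radians(p['fov_y'])/2); return f,p['cx'],p['cy'],p['k1']
def cam(p,s=None):
    # returns Rwc, origin (camera->world)
    if 'rvec' in p:
        r=R.from_rotvec(np.ravel(p['rvec'])).as_matrix(); return r.T,-r.T@np.ravel(p['tvec'])
    T=np.array(p['tool_from_camera']); q=s['tool_rot']; r=R.from_quat([q[1],q[2],q[3],q[0]]).as_matrix()
    return r@T[:3,:3], r@T[:3,3]+np.array(s['ee_pos'])
def pix2plane(p,uv,z,s=None):
    f,cx,cy,k=K(p); uv=np.atleast_2d(uv).astype(float)
    d=(uv-[cx,cy])/f; x=d.copy()
    for _ in range(30): x=d/(1+k*(x**2).sum(1,keepdims=True))
    A,o=cam(p,s); v=np.c_[x,np.ones(len(x))]@A.T
    return o+v*((z-o[2])/v[:,2])[:,None]
def proj(p,X,s=None):
    f,cx,cy,k=K(p); A,o=cam(p,s); c=(np.atleast_2d(X)-o)@A; x=c[:,:2]/c[:,2:]
    return x*(1+k*(x**2).sum(1,keepdims=True))*f+[cx,cy]
E
python3 - <<'E'
from h import *
s=manip.sense(); print(s['ee_pos'],s['tool_rot'],s['finger_gap'],s['clock'])
for n in ['scene','top']:
    p=manip.read_camera(n); save(p,n); print(n,p['fov_y'],p['k1'],cam(p)[1])
    for l in ['carrier','swab_stand','swab0','cover_a','key','key_stand','mug','sanitiser']:
        print(l,[(np.round(d['point']).tolist(),round(d['confidence'],2)) for d in manip.find_in(p,l)])
E
```

```text
pics
[0.25336992 0.59793002 0.23786009] [-1.17321476e-04  1.99023347e-01  9.79994376e-01 -8.46977144e-04] 0.08788256412751475 0.0
scene 52.37951570192405 -0.049209070694068574 [ 1.09195771 -0.08143549  0.80569548]
carrier []
swab_stand [([418.0, 208.0], 0.69), ([425.0, 358.0], 0.34), ([309.0, 293.0], 0.27)]
swab0 [([429.0, 189.0], 0.42)]
cover_a [([190.0, 273.0], 0.92), ([128.0, 283.0], 0.59)]
key [([396.0, 241.0], 0.98), ([456.0, 250.0], 0.72), ([482.0, 182.0], 0.55), ([308.0, 292.0], 0.33)]
key_stand [([452.0, 271.0], 0.83)]
mug [([308.0, 292.0], 0.72), ([425.0, 359.0], 0.67)]
sanitiser [([343.0, 372.0], 0.72), ([311.0, 289.0], 0.5)]
top 51.635323098686555 0.009764504404794148 [0.40094226 0.03959133 1.0531776 ]
carrier [([343.0, 221.0], 0.75)]
swab_stand [([205.0, 304.0], 0.95), ([259.0, 133.0], 0.44)]
swab0 [([194.0, 302.0], 0.58)]
cover_a [([452.0, 268.0], 0.73), ([503.0, 268.0], 0.63)]
key [([132.0, 307.0], 0.73), ([195.0, 218.0], 0.72), ([252.0, 237.0], 0.52), ([332.0, 126.0], 0.23)]
key_stand [([205.0, 220.0], 0.78)]
mug [([260.0, 131.0], 0.76)]
sanitiser [([330.0, 125.0], 0.81)]
```

View pics/scene.png

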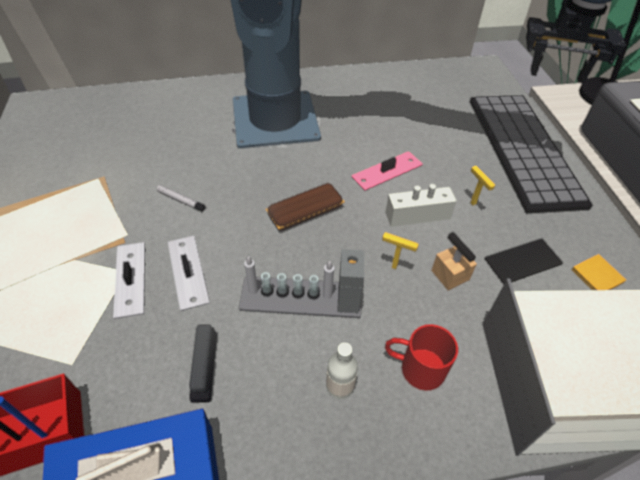

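View pics/top.png

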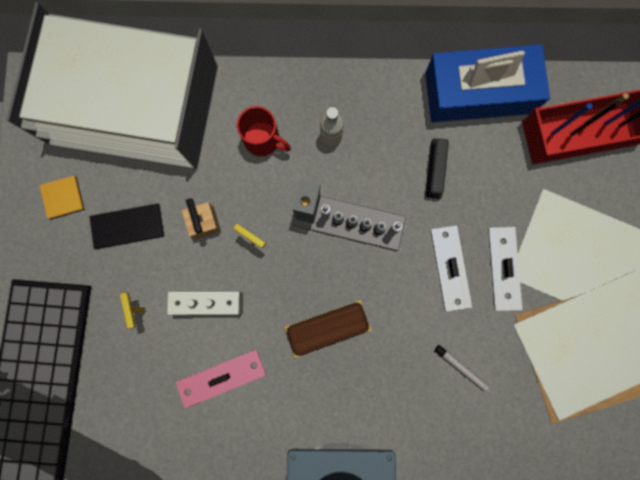

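The top view shows the grey carrier at about (350,220), with its tower at (305,205). The white stand at (203,303) has two swabs in the middle holes. The black key is in the wood block at (197,215). The yellow look-alikes are at (250,237) and (128,310). The aluminium covers are at (452,268) and (507,268), and the pink decoy is at (220,378). I'll enlarge the covers and the carrier.

Run:
```python
from h import *
p=manip.read_camera('top'); c=p['color'][:,:,::-1]
a=cv2.resize(c[220:320,425:530],(420,400),interpolation=cv2.INTER_CUBIC)
b=cv2.resize(c[175:260,285:415],(520,340),interpolation=cv2.INTER_CUBIC)
d=cv2.resize(c[190:245,170:275],(420,220),interpolation=cv2.INTER_CUBIC)
m=np.zeros((600,800,3),np.uint8); m[:400,:280]=a[:,::1][:, :280] if 0 else cv2.resize(a,(280,267)).repeat(1,0)[:0].reshape(0,280,3) if 0 else 0
m=np.zeros((580,800,3),np.uint8); m[:300,:315]=cv2.resize(c[220:320,425:530],(315,300),interpolation=cv2.INTER_CUBIC)
m[:300,320:320+459]=cv2.resize(c[175:260,285:415],(459,300),interpolation=cv2.INTER_CUBIC)
m[305:305+220,:420]=d; m[305:305+200,430:430+360]=cv2.resize(c[280:330,160:250],(360,200),interpolation=cv2.INTER_CUBIC)
cv2.imwrite('pics/mont.png',m)
for l,z in [('cover_a',.005),('swab_stand',.058),('key_stand',.055),('key',.1),('swab0',.09)]:
    for d in manip.silhouettes(p,l)[:4]:
        r=d['region'].astype(np.uint8); cs,_=cv2.findContours(r,0,1)
        if not cs: continue
        k=max(cs,key=cv2.contourArea); 
        q=pix2plane(p,k.reshape(-1,2),z)[:,:2]; R_=cv2.minAreaRect((q*1000).astype(np.float32))
        print(l,round(d['confidence'],2),np.round(d['point']),np.round(R_[0]),np.round(R_[1]),round(R_[2],1), np.round(pix2plane(p,d['point'],z)[0],3))
```

```text
cover_a 0.91 [502. 269.] [ 480. -345.] [176.  58.] 2.8 [ 0.479 -0.339  0.005]
cover_a 0.74 [454. 269.] [ 480. -231.] [175.  57.] 9.0 [ 0.477 -0.238  0.005]
cover_a 0.67 [221. 379.] [246. 247.] [ 56. 177.] 22.6 [0.244 0.246 0.005]
cover_a 0.28 [342. 220.] [590. -13.] [241. 101.] 76.8 [0.579 0.    0.005]
swab_stand 0.97 [205. 299.] [399. 273.] [ 43. 148.] 0.7 [0.407 0.274 0.058]
key_stand 0.91 [206. 222.] [565. 289.] [67. 64.] 19.0 [0.562 0.278 0.055]
key_stand 0.31 [206. 301.] [400. 272.] [ 45. 151.] 1.9 [0.402 0.272 0.055]
key 0.96 [129. 309.] [388. 398.] [70. 39.] 16.6 [0.386 0.406 0.1  ]
key 0.66 [195. 217.] [568. 290.] [71. 20.] 19.3 [0.564 0.29  0.1  ]
key 0.57 [253. 236.] [530. 185.] [68. 13.] 57.1 [0.528 0.177 0.1  ]
swab0 0.62 [343. 223.] [570.  -8.] [226.  94.] 74.6 [0.559 0.003 0.09 ]
swab0 0.48 [191. 302.] [400. 291.] [13. 19.] 0.7 [0.401 0.292 0.09 ]
swab0 0.44 [213. 302.] [400. 256.] [13. 15.] 0.7 [0.401 0.251 0.09 ]
```

View pics/mont.png

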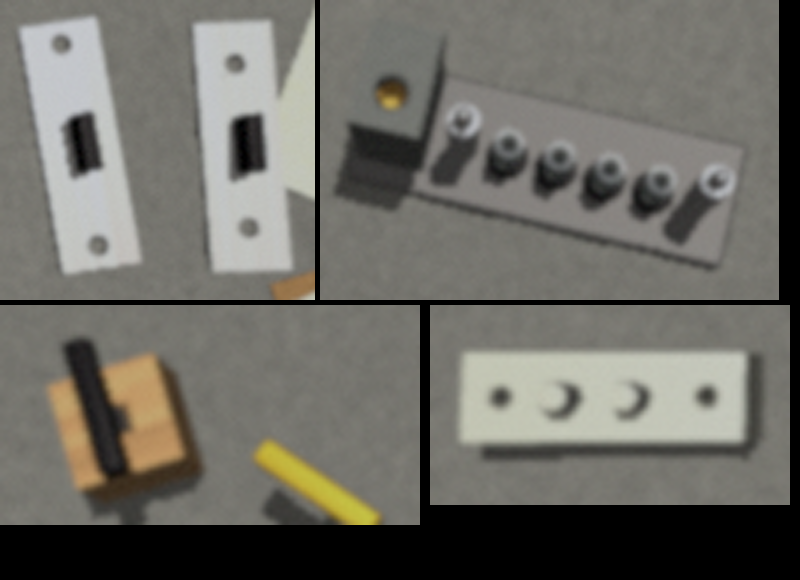

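```bash
cat >> h.py <<'E'
def toolR(s=None):
    q=(s or manip.sense())['tool_rot']; return R.from_quat([q[1],q[2],q[3],q[0]]).as_matrix()
def plan(pos,yaw):
    "yaw deg = world direction of tool y (mod 180). rotate first (units .12 rad), then shift (units 25 mm)"
    s=manip.sense(); A=toolR(s); y0=np.degrees(np.arctan2(A[1,1],A[0,1]))
    d=(yaw-y0+90)%180-90; th=np.radians(y0+d)
    y=np.array([np.cos(th),np.sin(th),0]); z=np.array([0,0,-1.]); B=np.c_[np.cross(y,z),y,z]
    rv=R.from_matrix(A.T@B).as_rotvec()
    print('t %.1f'%s['clock'],'pos',np.round(s['ee_pos'],4),'yaw %.2f'%y0,'q7 %.2f'%s['q'][6],'F',np.round(s['wrist_force'],1),'gap %.4f'%s['finger_gap'])
    print('ROT',np.round(rv/.12,3),'SHIFT after',np.round(B.T@(np.array(pos)-s['ee_pos'])/.025,3))
E
python3 - <<'E'
from h import *
p=manip.read_camera('top')
P=pix2plane(p,[[325.5,209],[397.2,226.3]],.117); v=P[0]-P[1]; print('pins',P,np.linalg.norm(v),'mid',P.mean(0),np.degrees(np.arctan2(-v[0],v[1])))
print('hole',pix2plane(p,[305.4,201],.13)); print('coverholes',h:=pix2plane(p,[[445.3,234.3],[457.7,301.7]],.005),np.linalg.norm(h[0]-h[1]))
print(manip.read_camera('wrist')['tool_from_camera'],p['fov_y'])
plan([.40,.273,.26],0)
E
```

```text
pins [[ 0.58057861  0.03677447  0.117     ]
 [ 0.54893407 -0.10070343  0.117     ]] 0.14107286218672654 mid [ 0.56475634 -0.03196448  0.117     ] -12.962510087325944
hole [[0.59293274 0.07508315 0.13      ]]
coverholes [[ 0.55077172 -0.2202643   0.005     ]
 [ 0.40814552 -0.24381016  0.005     ]] 0.14455670737695162
[[ 4.21329088e-04 -9.54400513e-01 -2.98528865e-01  7.65814876e-02]
 [ 9.99999538e-01  6.60080770e-04 -6.98935871e-04  3.03345094e-04]
 [ 8.64117917e-04 -2.98528433e-01  9.54400350e-01 -1.45730877e-01]
 [ 0.00000000e+00  0.00000000e+00  0.00000000e+00  1.00000000e+00]] 51.635323098686555
t 1.3 pos [0.2536 0.5985 0.2387] yaw 67.04 q7 -0.07 F [0.1 0.3 0.5] gap 0.0882
ROT [ 0.   -0.    9.75] SHIFT after [-13.019   5.856  -0.851]
```

```bash
python3 -m creep '[{"fingers":0,"delta_pos":[0,0,0],"rotation":[0,0,0.975]},{"fingers":0,"delta_pos":[0,0,0],"rotation":[0,0,0.975]},{"fingers":0,"delta_pos":[0,0,0],"rotation":[0,0,0.975]},{"fingers":0,"delta_pos":[0,0,0],"rotation":[0,0,0.975]},{"fingers":0,"delta_pos":[0,0,0],"rotation":[0,0,0.975]},{"fingers":0,"delta_pos":[0,0,0],"rotation":[0,0,0.975]},{"fingers":0,"delta_pos":[0,0,0],"rotation":[0,0,0.975]},{"fingers":0,"delta_pos":[0,0,0],"rotation":[0,0,0.975]},{"fingers":0,"delta_pos":[0,0,0],"rotation":[0,0,0.975]},{"fingers":0,"delta_pos":[0,0,0],"rotation":[0,0,0.975]}]' | tail -3
python3 -m creep '[{"fingers":0,"delta_pos":[-0.93,0.42,-0.06],"rotation":[0,0,0]},{"fingers":0,"delta_pos":[-0.93,0.42,-0.06],"rotation":[0,0,0]},{"fingers":0,"delta_pos":[-0.93,0.42,-0.06],"rotation":[0,0,0]},{"fingers":0,"delta_pos":[-0.93,0.42,-0.06],"rotation":[0,0,0]},{"fingers":0,"delta_pos":[-0.93,0.42,-0.06],"rotation":[0,0,0]},{"fingers":0,"delta_pos":[-0.93,0.42,-0.06],"rotation":[0,0,0]},{"fingers":0,"delta_pos":[-0.93,0.42,-0.06],"rotation":[0,0,0]}]' >/dev/null
python3 -m creep '[{"fingers":0,"delta_pos":[-0.93,0.42,-0.06],"rotation":[0,0,0]},{"fingers":0,"delta_pos":[-0.93,0.42,-0.06],"rotation":[0,0,0]},{"fingers":0,"delta_pos":[-0.93,0.42,-0.06],"rotation":[0,0,0]},{"fingers":0,"delta_pos":[-0.93,0.42,-0.06],"rotation":[0,0,0]},{"fingers":0,"delta_pos":[-0.93,0.42,-0.06],"rotation":[0,0,0]},{"fingers":0,"delta_pos":[-0.93,0.42,-0.06],"rotation":[0,0,0]},{"fingers":0,"delta_pos":[-0.93,0.42,-0.06],"rotation":[0,0,0]}]'
python3 - <<'E'
from h import *
plan([.40,.273,.26],0)
s=manip.sense();p=manip.read_camera('wrist'); save(p,'w1')
for l in ['swab0','swab_stand']:
  for d in manip.silhouettes(p,l)[:4]: print(l,d['confidence'],d['point'],d['region'].sum(),pix2plane(p,d['point'],.09,s)[0])
print('proj',proj(p,[[.40,.291,.09],[.40,.256,.09]],s))
E
```

```text
wrist_force: [0.7, -0.6, 0.2]
finger_gap: 0.0444
grasp_force: 0.0
clock: 3.7
ee_pos: [0.401, 0.2721, 0.26]
tool_rot: [-0.0, 0.707, 0.707, 0.0]
wrist_force: [0.3, -0.5, 0.2]
finger_gap: 0.0442
grasp_force: 0.0
t 3.7 pos [0.401  0.2721 0.26  ] yaw 0.01 q7 -0.58 F [ 0.3 -0.5  0.2] gap 0.0442
ROT [ 0.003 -0.003  0.002] SHIFT after [ 0.036 -0.039 -0.   ]
swab0 0.55 [310.0, 231.2] 276 [0.39928421 0.26332573 0.09      ]
swab0 0.52 [311.9, 194.3] 199 [0.40103758 0.29753871 0.09      ]
proj [[310.74709917 201.52152694]
 [310.783787   238.81742102]]
```

View pics/w1.png

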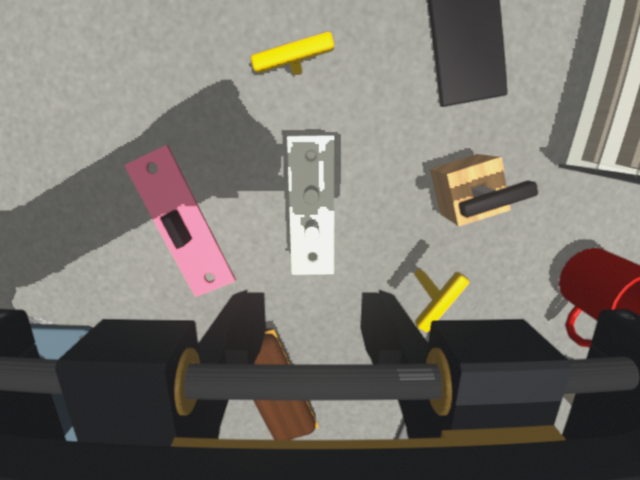

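Image: the cap centres are at about (312,193) and (312,229) on the white stand. The rest are the yellow keys, the pink decoy and the black key at right. These agree with the top view, so I'll grasp the lower cap.

```bash
python3 -m creep '[{"fingers":0,"delta_pos":[-0.27,-0.02,0.99],"rotation":[0,0,0]},{"fingers":0,"delta_pos":[-0.27,-0.02,0.99],"rotation":[0,0,0]},{"fingers":0,"delta_pos":[0,0,0.99],"rotation":[0,0,0]},{"fingers":0,"delta_pos":[0,0,0.99],"rotation":[0,0,0]},{"fingers":0,"delta_pos":[0,0,0.99],"rotation":[0,0,0]},{"fingers":0,"delta_pos":[0,0,0.99],"rotation":[0,0,0]},{"fingers":0,"delta_pos":[0,0,0.99],"rotation":[0,0,0]},{"fingers":0,"delta_pos":[0,0,0.5],"rotation":[0,0,0]},{"fingers":0,"delta_pos":[0,0,0.49],"rotation":[0,0,0]},{"fingers":0,"delta_pos":[0,0,0],"rotation":[0,0,0]}]' 10
python3 - <<'E'
from h import *
p=manip.read_camera('wrist'); save(p,'w2')
E
python3 -m creep '[{"fingers":-1,"delta_pos":[0,0,0],"rotation":[0,0,0]},{"fingers":-1,"delta_pos":[0,0,0],"rotation":[0,0,0]},{"fingers":-1,"delta_pos":[0,0,0],"rotation":[0,0,0]},{"fingers":-1,"delta_pos":[0,0,0],"rotation":[0,0,0]},{"fingers":-1,"delta_pos":[0,0,0],"rotation":[0,0,0]}]' 10
python3 -m creep '[{"fingers":-1,"delta_pos":[0,0,-0.5],"rotation":[0,0,0]},{"fingers":-1,"delta_pos":[0,0,-0.9],"rotation":[0,0,0]},{"fingers":-1,"delta_pos":[0,0,-0.9],"rotation":[0,0,0]},{"fingers":-1,"delta_pos":[0,0,-0.9],"rotation":[0,0,0]},{"fingers":-1,"delta_pos":[0,0,-0.9],"rotation":[0,0,0]},{"fingers":-1,"delta_pos":[0,0,-0.9],"rotation":[0,0,0]}]'
python3 - <<'E'
from h import *
p=manip.read_camera('wrist'); save(p,'w3')
plan([.5613,-.0464,.19],-12.96)
E
```

```text
clock: 4.85
ee_pos: [0.399, 0.2596, 0.0608]
tool_rot: [-0.0, 0.707, 0.707, -0.001]
wrist_force: [-0.5, 0.3, -0.1]
finger_gap: 0.0438
grasp_force: 0.0
clock: 5.4
ee_pos: [0.3999, 0.2597, 0.0621]
tool_rot: [0.0, 0.707, 0.707, 0.0]
wrist_force: [0.7, -0.1, 2.9]
finger_gap: 0.0137
grasp_force: 10.0
clock: 6.0
ee_pos: [0.3995, 0.2593, 0.1884]
tool_rot: [0.0, 0.707, 0.707, 0.0]
wrist_force: [0.2, -0.1, -0.5]
finger_gap: 0.0137
grasp_force: 10.0
t 6.0 pos [0.4013 0.2603 0.1914] yaw -0.05 q7 -0.51 F [2.3 0.4 3. ] gap 0.0137
ROT [ 0.029 -0.034  1.878] SHIFT after [-10.52    8.989   0.058]
```

View pics/w3.png

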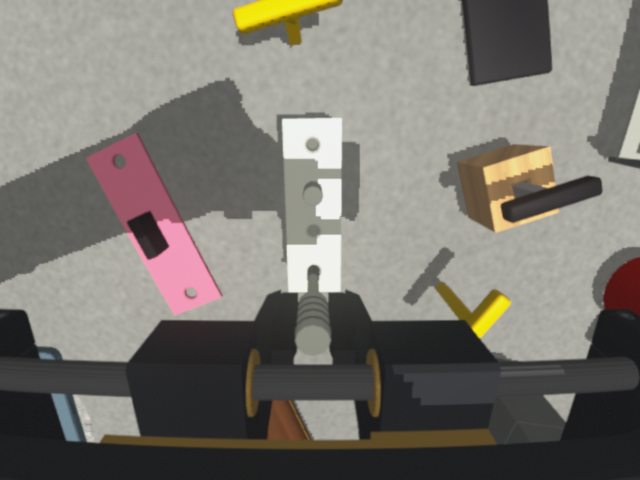

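Run:
```python
from h import *
p=manip.read_camera('wrist'); s=manip.sense(); print(s['ee_pos'])
T=np.array(p['tool_from_camera']);f,cx,cy,k=K(p)
def pt(X):
    c=(np.atleast_2d(X)-T[:3,3])@T[:3,:3]; x=c[:,:2]/c[:,2:]; return x*(1+k*(x**2).sum(1,keepdims=True))*f+[cx,cy]
for x in (-.004,0,.004): print(x,'bud',pt([x,0,.0455])[0],'captop',pt([x,0,-.028])[0],'collar',pt([x,0,.004])[0])
for d in manip.silhouettes(p,'swab0'): 
    r=d['region']; ys,xs=np.where(r); print(d['confidence'],d['point'],ys.min(),ys.max(),xs.min(),xs.max())
im=cv2.resize(p['color'][240:370,250:380,::-1],(585,585),interpolation=cv2.INTER_CUBIC); cv2.imwrite('pics/w3c.png',im)
```

```text
[0.40114117 0.26045727 0.18986786]
-0.004 bud [311.38744123 279.38417966] captop [310.66906823 353.62729348] collar [311.05340954 313.82118804]
0 bud [311.38225042 273.01565088] captop [310.65300329 344.78085031] collar [311.04397513 306.22642001]
0.004 bud [311.37706104 266.56845097] captop [310.63682322 335.74752294] collar [311.03451071 298.50852718]
0.75 [306.3, 194.1] 182 206 300 319
0.64 [524.5, 424.4] 359 443 488 564
0.61 [311.9, 322.0] 265 356 295 330
```

View pics/w3c.png

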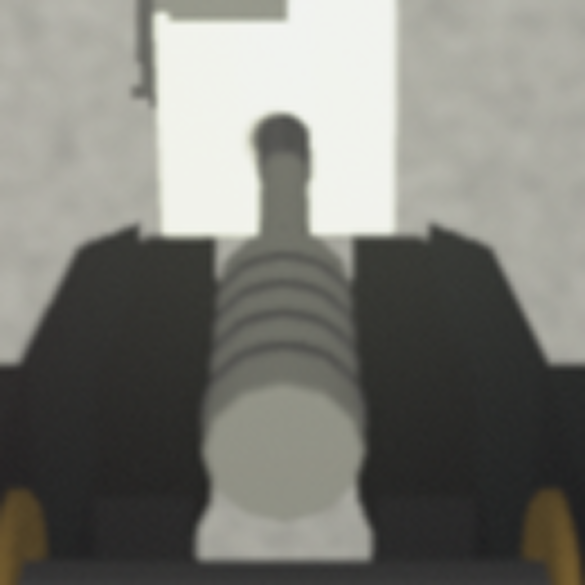

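```bash
python3 -c "
from h import *
plan([.5547,-.0758,.20],-12.96)"
```

```text
t 6.2 pos [0.4003 0.2601 0.1883] yaw 0.00 q7 -0.51 F [-0.3  0.1 -0.1] gap 0.0137
ROT [ 0.017 -0.022  1.885] SHIFT after [-11.707   9.032  -0.467]
```

```bash
python3 -m creep '[{"fingers":-1,"delta_pos":[0,0,-0.25],"rotation":[0,0,0.94]},{"fingers":-1,"delta_pos":[0,0,-0.25],"rotation":[0,0,0.945]}]' >/dev/null
python3 -m creep '[{"fingers":-1,"delta_pos":[-0.975,0.753,0],"rotation":[0,0,0]},{"fingers":-1,"delta_pos":[-0.975,0.753,0],"rotation":[0,0,0]},{"fingers":-1,"delta_pos":[-0.975,0.753,0],"rotation":[0,0,0]},{"fingers":-1,"delta_pos":[-0.975,0.753,0],"rotation":[0,0,0]},{"fingers":-1,"delta_pos":[-0.975,0.753,0],"rotation":[0,0,0]},{"fingers":-1,"delta_pos":[-0.975,0.753,0],"rotation":[0,0,0]},{"fingers":-1,"delta_pos":[-0.975,0.753,0],"rotation":[0,0,0]},{"fingers":-1,"delta_pos":[-0.975,0.753,0],"rotation":[0,0,0]},{"fingers":-1,"delta_pos":[-0.975,0.753,0],"rotation":[0,0,0]},{"fingers":-1,"delta_pos":[-0.975,0.753,0],"rotation":[0,0,0]},{"fingers":-1,"delta_pos":[-0.975,0.753,0],"rotation":[0,0,0]},{"fingers":-1,"delta_pos":[-0.975,0.753,0],"rotation":[0,0,0]}]'
python3 -m creep '[{"fingers":-1,"delta_pos":[0,0,0],"rotation":[0,0,0]},{"fingers":-1,"delta_pos":[0,0,0],"rotation":[0,0,0]}]'
python3 - <<'E'
from h import *
s=manip.sense();p=manip.read_camera('wrist'); save(p,'w4')
m=np.array([.5648,-.0320]);u=np.array([.2243,.9745])
print(np.round(proj(p,[[*(m+y*u),z] for y,z in [(-.072,.117),(-.045,.064),(-.015,.064),(.015,.064),(.045,.064),(.072,.117),(.112,.13)]],s),1))
plan([.5547,-.0758,.20],-12.96)
E
```

```text
clock: 7.55
ee_pos: [0.5537, -0.0773, 0.1981]
tool_rot: [-0.001, 0.782, 0.623, -0.001]
wrist_force: [0.0, 0.0, -0.7]
finger_gap: 0.0136
grasp_force: 10.0
clock: 7.75
ee_pos: [0.5534, -0.0766, 0.1983]
tool_rot: [-0.001, 0.783, 0.622, -0.001]
wrist_force: [-0.8, 0.0, -0.0]
finger_gap: 0.0136
grasp_force: 10.0
[[313.5 288.5]
 [313.5 231.2]
 [313.5 194.8]
 [313.4 156.1]
 [313.4 115.4]
 [313.4  63.2]
 [313.4 -20.7]]
t 7.8 pos [ 0.5533 -0.0754  0.1983] yaw -12.94 q7 0.09 F [ 0.2  0.6 -0.2] gap 0.0135
ROT [-0.017 -0.001  0.002] SHIFT after [-0.002  0.057 -0.066]
```

View pics/w4.png

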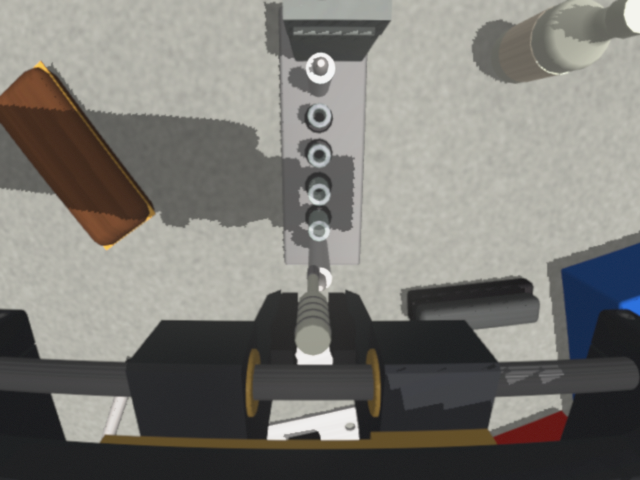

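Image: the vial rims are at (319,231), (319,193), (319,155) and (319,117), the far pin is at (320,67) and the bud at about (313,271). I'll refine the circles.

```bash
cat >> h.py <<'E'
def tool_at(p,uv,zt):
    "tool-frame xy of pixel at tool-frame depth zt (along fingers, + beyond TCP)"
    f,cx,cy,k=K(p); d=(np.array(uv,float)-[cx,cy])/f; x=d.copy()
    for _ in range(30): x=d/(1+k*(x**2).sum())
    T=np.array(p['tool_from_camera']); v=T[:3,:3]@np.r_[x,1]; o=T[:3,3]; return (o+v*(zt-o[2])/v[2])[:2]
E
python3 - <<'E'
from h import *
im=cv2.imread('pics/w4.png',0)[95:255,285:355]; g=cv2.resize(im,None,fx=6,fy=6,interpolation=cv2.INTER_CUBIC)
c=cv2.HoughCircles(cv2.GaussianBlur(g,(9,9),2),cv2.HOUGH_GRADIENT,1,120,param1=80,param2=25,minRadius=35,maxRadius=100)
s=manip.sense(); p=manip.read_camera('wrist'); c=c[0]; c=c[np.argsort(-c[:,1])]
zc=s['ee_pos'][2]-.064; print(s['ee_pos'])
b=tool_at(p,[312.7,270.7],.0455); t=tool_at(p,[313.1,340.4],-.028); print('bud',b,'captop',t)
for x in c:
    uv=x[:2]/6+[285-.4,95-.4]; print(uv,x[2]/6, tool_at(p,uv,zc), (tool_at(p,uv,zc)-b)*1000)
E
```

```text
[ 0.55333457 -0.07543003  0.1983439 ]
bud [0.00161193 0.00078306] captop [0.00212075 0.00094373]
[318.85       194.01666412] 6.2833333 [0.03162522 0.00564163] [30.01329382  4.85857636]
[318.68333206 155.01666794] 11.283333 [0.06189052 0.00535898] [60.27859137  4.57591765]
[319.01666794 114.85      ] 6.6666665 [0.09145096 0.00547051] [89.8390334  4.6874558]
```

```bash
python3 -m creep '[{"fingers":-1,"delta_pos":[0,0.19,0.3],"rotation":[0,0,0]},{"fingers":-1,"delta_pos":[0,0,0.9],"rotation":[0,0,0]},{"fingers":-1,"delta_pos":[0,0,0.9],"rotation":[0,0,0]},{"fingers":-1,"delta_pos":[0,0,0.6],"rotation":[0,0,0]},{"fingers":-1,"delta_pos":[0,0,0.4],"rotation":[0,0,0]},{"fingers":-1,"delta_pos":[0,0,0],"rotation":[0,0,0]},{"fingers":-1,"delta_pos":[0,0,0],"rotation":[0,0,0]}]'
cat >> h.py <<'E'
def vials(p,zt,x0=285,x1=355,y0=5,y1=260,rmin=35):
    im=cv2.cvtColor(p['color'],cv2.COLOR_RGB2GRAY)[y0:y1,x0:x1]; g=cv2.resize(im,None,fx=6,fy=6,interpolation=cv2.INTER_CUBIC)
    c=cv2.HoughCircles(cv2.GaussianBlur(g,(9,9),2),cv2.HOUGH_GRADIENT,1,120,param1=80,param2=25,minRadius=rmin,maxRadius=110)
    for x in sorted(c[0],key=lambda r:-r[1]):
        uv=x[:2]/6+[x0-.4,y0-.4]; print(np.round(uv,1),'r %.1f'%(x[2]/6),np.round(tool_at(p,uv,zt)*1000,1))
E
python3 - <<'E'
from h import *
s=manip.sense(); p=manip.read_camera('wrist'); save(p,'w5'); print(s['ee_pos']); vials(p,s['ee_pos'][2]-.064)
im=cv2.resize(p['color'][130:370,250:390,::-1],(350,600),interpolation=cv2.INTER_CUBIC); cv2.imwrite('pics/w5c.png',im)
E
```

```text
clock: 8.55
ee_pos: [0.5592, -0.0773, 0.1221]
tool_rot: [0.0, 0.782, 0.623, 0.0]
wrist_force: [-0.2, 0.3, 0.6]
finger_gap: 0.0136
grasp_force: 10.0
[ 0.5591848  -0.07732899  0.12211448]
[310.5 164.4] r 8.7 [61.  -0.5]
[310.2 109.2] r 16.1 [90.6 -0.6]
[309.8  29.7] r 11.6 [130.3  -0.7]
```

View pics/w5c.png

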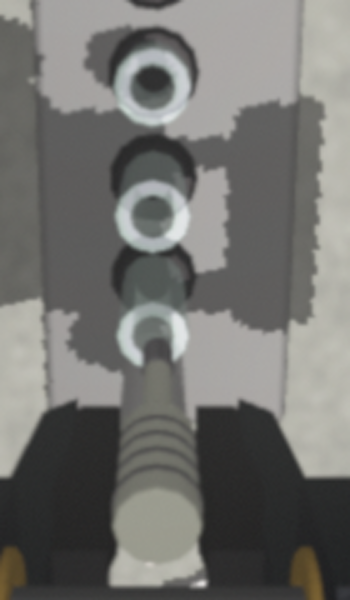

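Image: vial 0's rim is at crop (152,335) and the bud at (158,347), so the bud is about 1.3 mm too far in +y. I'll correct that and insert.

```bash
python3 -m creep '[{"fingers":-1,"delta_pos":[-0.02,-0.05,0.1],"rotation":[0,0,0]},{"fingers":-1,"delta_pos":[0,0,0.3],"rotation":[0,0,0]},{"fingers":-1,"delta_pos":[0,0,0.3],"rotation":[0,0,0]},{"fingers":-1,"delta_pos":[0,0,0.3],"rotation":[0,0,0]},{"fingers":-1,"delta_pos":[0,0,0.3],"rotation":[0,0,0]},{"fingers":-1,"delta_pos":[0,0,0.3],"rotation":[0,0,0]}]'; python3 -m creep '[{"fingers":-1,"delta_pos":[0,0,0.3],"rotation":[0,0,0]},{"fingers":-1,"delta_pos":[0,0,0.2],"rotation":[0,0,0]},{"fingers":-1,"delta_pos":[0,0,0.06],"rotation":[0,0,0]},{"fingers":-1,"delta_pos":[0,0,0],"rotation":[0,0,0]}]'
```

```text
clock: 9.2
ee_pos: [0.5573, -0.0775, 0.0809]
tool_rot: [-0.0, 0.782, 0.623, -0.0]
wrist_force: [0.5, -0.8, -0.9]
finger_gap: 0.0137
grasp_force: 10.0
clock: 9.6
ee_pos: [0.5573, -0.0775, 0.0679]
tool_rot: [-0.0, 0.782, 0.623, -0.0]
wrist_force: [-0.8, 0.2, 4.9]
finger_gap: 0.0136
grasp_force: 10.0
```

```bash
python3 -m creep '[{"fingers":-1,"delta_pos":[0,0,0.05],"rotation":[0,0,0]},{"fingers":0,"delta_pos":[0,0,0],"rotation":[0,0,0]},{"fingers":0,"delta_pos":[0,0,0],"rotation":[0,0,0]},{"fingers":0,"delta_pos":[0,0,-0.5],"rotation":[0,0,0]},{"fingers":0,"delta_pos":[0,0,-0.95],"rotation":[0,0,0]},{"fingers":0,"delta_pos":[0,0,-0.95],"rotation":[0,0,0]},{"fingers":0,"delta_pos":[0,0,-0.95],"rotation":[0,0,0]},{"fingers":0,"delta_pos":[0,0,-0.95],"rotation":[0,0,0]}]'
python3 - <<'E'
from h import *
p=manip.read_camera('wrist'); save(p,'w6'); s=manip.sense()
for d in manip.silhouettes(p,'swab0'): print(d['confidence'],d['point'])
print(proj(p,[[.5577,-.0760,.08]],s))
plan([.4005,.2955,.20],0)
E
```

```text
clock: 10.4
ee_pos: [0.5575, -0.0776, 0.1757]
tool_rot: [0.0, 0.782, 0.623, 0.0]
wrist_force: [-0.0, -0.0, 0.1]
finger_gap: 0.0441
grasp_force: 0.0
0.72 [309.6, 245.6]
0.53 [318.4, 127.9]
0.21 [335.3, 430.6]
[[307.42208029 243.28906537]]
t 10.5 pos [ 0.5596 -0.078   0.1777] yaw -12.98 q7 0.11 F [-0.3 -0.5 -0.1] gap 0.0439
ROT [ 0.051 -0.004 -1.888] SHIFT after [14.942 -6.366 -0.893]
```

Swab 0 is standing in vial 0. Now the second one.

```bash
python3 -m creep '[{"fingers":0,"delta_pos":[0,0,-0.45],"rotation":[0,0,-0.945]},{"fingers":0,"delta_pos":[0,0,-0.45],"rotation":[0,0,-0.945]}]' >/dev/null
python3 -m creep '[{"fingers":0,"delta_pos":[0.93,-0.397,0],"rotation":[0,0,0]},{"fingers":0,"delta_pos":[0.93,-0.397,0],"rotation":[0,0,0]},{"fingers":0,"delta_pos":[0.93,-0.397,0],"rotation":[0,0,0]},{"fingers":0,"delta_pos":[0.93,-0.397,0],"rotation":[0,0,0]},{"fingers":0,"delta_pos":[0.93,-0.397,0],"rotation":[0,0,0]},{"fingers":0,"delta_pos":[0.93,-0.397,0],"rotation":[0,0,0]},{"fingers":0,"delta_pos":[0.93,-0.397,0],"rotation":[0,0,0]},{"fingers":0,"delta_pos":[0.93,-0.397,0],"rotation":[0,0,0]}]' >/dev/null
python3 -m creep '[{"fingers":0,"delta_pos":[0.93,-0.397,0],"rotation":[0,0,0]},{"fingers":0,"delta_pos":[0.93,-0.397,0],"rotation":[0,0,0]},{"fingers":0,"delta_pos":[0.93,-0.397,0],"rotation":[0,0,0]},{"fingers":0,"delta_pos":[0.93,-0.397,0],"rotation":[0,0,0]},{"fingers":0,"delta_pos":[0.93,-0.397,0],"rotation":[0,0,0]},{"fingers":0,"delta_pos":[0.93,-0.397,0],"rotation":[0,0,0]},{"fingers":0,"delta_pos":[0.93,-0.397,0],"rotation":[0,0,0]},{"fingers":0,"delta_pos":[0.93,-0.397,0],"rotation":[0,0,0]},{"fingers":0,"delta_pos":[0,0,0],"rotation":[0,0,0]},{"fingers":0,"delta_pos":[0,0,0],"rotation":[0,0,0]}]'
python3 - <<'E'
from h import *
plan([.4005,.2955,.062],0)
p=manip.read_camera('wrist'); s=manip.sense()
for d in manip.silhouettes(p,'swab0'): print(d['confidence'],d['point'])
print(proj(p,[[.4,.2955,.08]],s))
E
```

```text
clock: 12.5
ee_pos: [0.3981, 0.2942, 0.1962]
tool_rot: [0.0, 0.707, 0.708, -0.0]
wrist_force: [0.0, 0.1, 0.4]
finger_gap: 0.044
grasp_force: 0.0
t 12.5 pos [0.3981 0.2942 0.1962] yaw 0.09 q7 -0.57 F [0.  0.1 0.4] gap 0.0440
ROT [-0.003  0.006  0.013] SHIFT after [0.052 0.094 5.369]
0.62 [315.2, 239.5]
[[313.60220593 235.82210279]]
```

```bash
python3 -m creep '[{"fingers":0,"delta_pos":[0,0.09,0.9],"rotation":[0,0,0.01]},{"fingers":0,"delta_pos":[0,0,0.9],"rotation":[0,0,0]},{"fingers":0,"delta_pos":[0,0,0.9],"rotation":[0,0,0]},{"fingers":0,"delta_pos":[0,0,0.9],"rotation":[0,0,0]},{"fingers":0,"delta_pos":[0,0,0.9],"rotation":[0,0,0]},{"fingers":0,"delta_pos":[0,0,0.5],"rotation":[0,0,0]},{"fingers":0,"delta_pos":[0,0,0.36],"rotation":[0,0,0]},{"fingers":0,"delta_pos":[0,0,0],"rotation":[0,0,0]}]' 10
python3 -m creep '[{"fingers":-1,"delta_pos":[0,0,0],"rotation":[0,0,0]},{"fingers":-1,"delta_pos":[0,0,0],"rotation":[0,0,0]},{"fingers":-1,"delta_pos":[0,0,0],"rotation":[0,0,0]},{"fingers":-1,"delta_pos":[0,0,0],"rotation":[0,0,0]},{"fingers":-1,"delta_pos":[0,0,0],"rotation":[0,0,0]}]' 10
python3 -m creep '[{"fingers":-1,"delta_pos":[0,0,-0.5],"rotation":[0,0,0]},{"fingers":-1,"delta_pos":[0,0,-0.9],"rotation":[0,0,0]},{"fingers":-1,"delta_pos":[0,0,-0.9],"rotation":[0,0,0]},{"fingers":-1,"delta_pos":[0,0,-0.9],"rotation":[0,0,0]},{"fingers":-1,"delta_pos":[0,0,-0.9],"rotation":[0,0,0]},{"fingers":-1,"delta_pos":[0,0,-0.9],"rotation":[0,0,0]},{"fingers":-1,"delta_pos":[0,0,-0.6],"rotation":[0,0,0]},{"fingers":-1,"delta_pos":[0,0,0],"rotation":[0,0,0]}]'
python3 - <<'E'
from h import *
m=np.array([.5576,-.0768])+.060*np.array([.2243,.9745])
plan([*m,.20],-12.96)
E
```

```text
clock: 13.4
ee_pos: [0.4006, 0.2937, 0.0619]
tool_rot: [0.0, 0.708, 0.707, -0.001]
wrist_force: [0.5, 0.3, 0.5]
finger_gap: 0.0441
grasp_force: 0.0
clock: 13.9
ee_pos: [0.4009, 0.2947, 0.0629]
tool_rot: [-0.0, 0.707, 0.707, 0.0]
wrist_force: [-0.1, 0.8, 3.2]
finger_gap: 0.0138
grasp_force: 10.0
clock: 14.7
ee_pos: [0.4017, 0.2952, 0.2049]
tool_rot: [-0.0, 0.707, 0.707, 0.002]
wrist_force: [0.0, -0.1, -0.1]
finger_gap: 0.0133
grasp_force: 10.0
t 14.7 pos [0.4017 0.2952 0.2049] yaw -0.04 q7 -0.57 F [ 0.  -0.1 -0.1] gap 0.0133
ROT [ 0.022 -0.03   1.879] SHIFT after [-10.702   9.412   0.198]
```

```bash
python3 -m creep '[{"fingers":-1,"delta_pos":[0,0,0],"rotation":[0,0,0.94]},{"fingers":-1,"delta_pos":[0,0,0],"rotation":[0,0,0.94]}]' >/dev/null
python3 -m creep '[{"fingers":-1,"delta_pos":[-0.892,0.784,0],"rotation":[0,0,0]},{"fingers":-1,"delta_pos":[-0.892,0.784,0],"rotation":[0,0,0]},{"fingers":-1,"delta_pos":[-0.892,0.784,0],"rotation":[0,0,0]},{"fingers":-1,"delta_pos":[-0.892,0.784,0],"rotation":[0,0,0]},{"fingers":-1,"delta_pos":[-0.892,0.784,0],"rotation":[0,0,0]},{"fingers":-1,"delta_pos":[-0.892,0.784,0],"rotation":[0,0,0]},{"fingers":-1,"delta_pos":[-0.892,0.784,0],"rotation":[0,0,0]},{"fingers":-1,"delta_pos":[-0.892,0.784,0],"rotation":[0,0,0]},{"fingers":-1,"delta_pos":[-0.892,0.784,0],"rotation":[0,0,0]},{"fingers":-1,"delta_pos":[-0.892,0.784,0],"rotation":[0,0,0]},{"fingers":-1,"delta_pos":[-0.892,0.784,0],"rotation":[0,0,0]},{"fingers":-1,"delta_pos":[-0.892,0.784,0],"rotation":[0,0,0]}]' >/dev/null
python3 -m creep '[{"fingers":-1,"delta_pos":[0,0,0.6],"rotation":[0,0,0]},{"fingers":-1,"delta_pos":[0,0,0.9],"rotation":[0,0,0]},{"fingers":-1,"delta_pos":[0,0,0.9],"rotation":[0,0,0]},{"fingers":-1,"delta_pos":[0,0,0.7],"rotation":[0,0,0]},{"fingers":-1,"delta_pos":[0,0,0],"rotation":[0,0,0]},{"fingers":-1,"delta_pos":[0,0,0],"rotation":[0,0,0]}]'
python3 - <<'E'
from h import *
s=manip.sense(); p=manip.read_camera('wrist'); save(p,'w7'); print(s['ee_pos']); vials(p,s['ee_pos'][2]-.064)
im=cv2.resize(p['color'][130:370,250:390,::-1],(350,600),interpolation=cv2.INTER_CUBIC); cv2.imwrite('pics/w7c.png',im)
E
```

```text
clock: 16.7
ee_pos: [0.5693, -0.0187, 0.1246]
tool_rot: [-0.0, 0.782, 0.623, -0.001]
wrist_force: [0.0, 0.1, 0.1]
finger_gap: 0.0134
grasp_force: 10.0
[ 0.56927143 -0.01870646  0.12461516]
[315.7 212.4] r 15.8 [32.8  2.5]
[317.4 177.8] r 10.7 [53.1  3.4]
```

View pics/w7c.png

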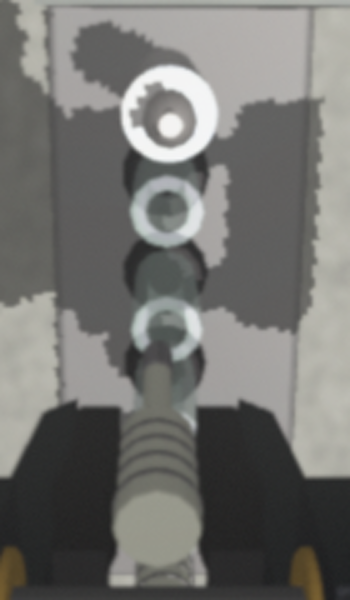

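Image: vial 2's rim is at crop (166,331), vial 3's at (167,212), the bud at (158,352), and the far pin on its post at (169,115).

Run:
```python
from h import *
p=manip.read_camera('wrist'); zt=manip.sense()['ee_pos'][2]-.064
for uv in [(316.2,214.6),(316.2,262.2)]: print(tool_at(p,uv,zt)*1000)
print(tool_at(p,(313,270.6),.0455)*1000, zt)
```

```text
[31.15034966  2.86063614]
[0.86889292 2.96147316]
[1.67492128 0.95624677] 0.06170477312769046
```

```bash
python3 -m creep '[{"fingers":-1,"delta_pos":[-0.03,0.08,0.1],"rotation":[0,0,0]},{"fingers":-1,"delta_pos":[0,0,0.3],"rotation":[0,0,0]},{"fingers":-1,"delta_pos":[0,0,0.3],"rotation":[0,0,0]},{"fingers":-1,"delta_pos":[0,0,0.3],"rotation":[0,0,0]},{"fingers":-1,"delta_pos":[0,0,0.3],"rotation":[0,0,0]},{"fingers":-1,"delta_pos":[0,0,0.3],"rotation":[0,0,0]}]'; python3 -m creep '[{"fingers":-1,"delta_pos":[0,0,0.3],"rotation":[0,0,0]},{"fingers":-1,"delta_pos":[0,0,0.2],"rotation":[0,0,0]},{"fingers":-1,"delta_pos":[0,0,0.16],"rotation":[0,0,0]},{"fingers":-1,"delta_pos":[0,0,0.05],"rotation":[0,0,0]},{"fingers":-1,"delta_pos":[0,0,0],"rotation":[0,0,0]}]'
```

```text
clock: 17.4
ee_pos: [0.5716, -0.0202, 0.0842]
tool_rot: [-0.0, 0.782, 0.623, -0.0]
wrist_force: [-0.6, 1.1, 1.0]
finger_gap: 0.0138
grasp_force: 10.0
clock: 17.9
ee_pos: [0.5716, -0.0203, 0.0678]
tool_rot: [-0.0, 0.782, 0.623, 0.0]
wrist_force: [-3.2, 1.0, 6.9]
finger_gap: 0.0133
grasp_force: 10.0
```

```bash
python3 -m creep '[{"fingers":0,"delta_pos":[0,0,0],"rotation":[0,0,0]},{"fingers":0,"delta_pos":[0,0,0],"rotation":[0,0,0]},{"fingers":0,"delta_pos":[0,0,-0.5],"rotation":[0,0,0]},{"fingers":0,"delta_pos":[0,0,-0.95],"rotation":[0,0,0]},{"fingers":0,"delta_pos":[0,0,-0.95],"rotation":[0,0,0]},{"fingers":0,"delta_pos":[0,0,-0.95],"rotation":[0,0,0]},{"fingers":0,"delta_pos":[0,0,-0.95],"rotation":[0,0,0]},{"fingers":0,"delta_pos":[0,0,-0.95],"rotation":[0,0,0]},{"fingers":0,"delta_pos":[0,0,-0.2],"rotation":[0,0,0]}]'
python3 - <<'E'
from h import *
p=manip.read_camera('top')
for d in manip.silhouettes(p,'cover_a')[:4]:
    r=d['region'].astype(np.uint8); cs,_=cv2.findContours(r,0,1); k=max(cs,key=cv2.contourArea)
    q=pix2plane(p,k.reshape(-1,2),.005)[:,:2]; R_=cv2.minAreaRect((q*1000).astype(np.float32))
    print(round(d['confidence'],2),np.round(d['point']),np.round(R_[0],1),np.round(R_[1]),round(R_[2],1))
plan([.48,-.231,.2],-80.6)
E
```

```text
clock: 18.8
ee_pos: [0.5733, -0.0207, 0.2067]
tool_rot: [0.001, 0.783, 0.623, 0.002]
wrist_force: [-1.0, -0.1, 0.1]
finger_gap: 0.0439
grasp_force: 0.0
0.92 [451. 268.] [ 479.2 -230.8] [176.  57.] 9.5
0.79 [502. 268.] [ 480.3 -344. ] [176.  59.] 2.9
0.71 [223. 378.] [246.8 246.8] [ 57. 174.] 22.8
0.59 [308. 206.] [609.9  74.6] [ 65. 101.] 76.6
t 18.9 pos [ 0.5721 -0.0203  0.2044] yaw -12.96 q7 -0.02 F [-1.2 -0.3  0.4] gap 0.0441
ROT [ 0.01  -0.015  9.838] SHIFT after [-5.012  7.712  0.177]
```

```bash
python3 -m creep '[{"fingers":0,"delta_pos":[0,0,0],"rotation":[0,0,0.984]},{"fingers":0,"delta_pos":[0,0,0],"rotation":[0,0,0.984]},{"fingers":0,"delta_pos":[0,0,0],"rotation":[0,0,0.984]},{"fingers":0,"delta_pos":[0,0,0],"rotation":[0,0,0.984]},{"fingers":0,"delta_pos":[0,0,0],"rotation":[0,0,0.984]},{"fingers":0,"delta_pos":[0,0,0],"rotation":[0,0,0.984]},{"fingers":0,"delta_pos":[0,0,0],"rotation":[0,0,0.984]},{"fingers":0,"delta_pos":[0,0,0],"rotation":[0,0,0.984]},{"fingers":0,"delta_pos":[0,0,0],"rotation":[0,0,0.984]},{"fingers":0,"delta_pos":[0,0,0],"rotation":[0,0,0.984]}]' >/dev/null
python3 -m creep '[{"fingers":0,"delta_pos":[-0.626,0.964,0],"rotation":[0,0,0]},{"fingers":0,"delta_pos":[-0.626,0.964,0],"rotation":[0,0,0]},{"fingers":0,"delta_pos":[-0.626,0.964,0],"rotation":[0,0,0]},{"fingers":0,"delta_pos":[-0.626,0.964,0],"rotation":[0,0,0]},{"fingers":0,"delta_pos":[-0.626,0.964,0],"rotation":[0,0,0]},{"fingers":0,"delta_pos":[-0.626,0.964,0],"rotation":[0,0,0]},{"fingers":0,"delta_pos":[-0.626,0.964,0],"rotation":[0,0,0]},{"fingers":0,"delta_pos":[-0.626,0.964,0],"rotation":[0,0,0]},{"fingers":0,"delta_pos":[0,0,0],"rotation":[0,0,0]},{"fingers":0,"delta_pos":[0,0,0],"rotation":[0,0,0]}]'
python3 - <<'E'
from h import *
plan([.4795,-.231,.012],-80.6)
s=manip.sense(); p=manip.read_camera('wrist'); save(p,'w8')
for d in manip.silhouettes(p,'cover_a')[:2]:
    r=d['region'].astype(np.uint8); cs,_=cv2.findContours(r,0,1); k=max(cs,key=cv2.contourArea)
    q=pix2plane(p,k.reshape(-1,2),.005,s)[:,:2]; R_=cv2.minAreaRect((q*1000).astype(np.float32))
    print(round(d['confidence'],2),np.round(d['point']),np.round(R_[0],1),np.round(R_[1]),round(R_[2],1))
print(proj(p,[[.4795,-.231,.035],[.5508,-.2203,.005],[.4081,-.2438,.005]],s))
E
```

```text
clock: 20.9
ee_pos: [0.4788, -0.2309, 0.2026]
tool_rot: [-0.0, 0.997, 0.081, -0.001]
wrist_force: [0.3, 0.6, -1.1]
finger_gap: 0.0443
grasp_force: 0.0
t 20.9 pos [ 0.4788 -0.2309  0.2026] yaw -80.70 q7 -0.62 F [ 0.3  0.6 -1.1] gap 0.0443
ROT [-0.006  0.012 -0.014] SHIFT after [2.600e-02 7.000e-03 7.623e+00]
0.7 [314. 201.] [ 480.2 -230.6] [175.  56.] 9.3
0.64 [425. 222.] [ 481.  -345.2] [176.  59.] 3.0
[[312.59325832 222.5581145 ]
 [313.66021689 139.87164124]
 [313.62018436 282.78615379]]
```

View pics/w8.png

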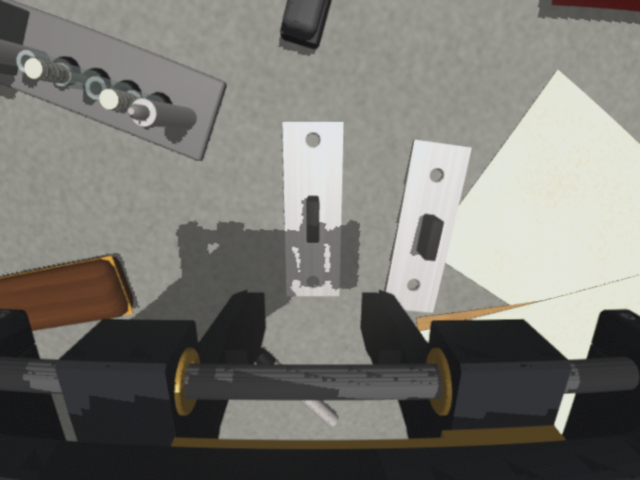

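Image: the cover with the wide holes at (313,140) and (313,282) is cover_a, 144 mm apart as measured. Its fin is at (313,218). The other cover's holes at (436,175) and (413,284) are closer together. Both swabs stand in vials. Grasping cover_a.

```bash
python3 -m creep '[{"fingers":0,"delta_pos":[0.03,0,0.95],"rotation":[0,0,0]},{"fingers":0,"delta_pos":[0,0,0.95],"rotation":[0,0,0]},{"fingers":0,"delta_pos":[0,0,0.95],"rotation":[0,0,0]},{"fingers":0,"delta_pos":[0,0,0.95],"rotation":[0,0,0]},{"fingers":0,"delta_pos":[0,0,0.95],"rotation":[0,0,0]},{"fingers":0,"delta_pos":[0,0,0.95],"rotation":[0,0,0]},{"fingers":0,"delta_pos":[0,0,0.95],"rotation":[0,0,0]},{"fingers":0,"delta_pos":[0,0,0.65],"rotation":[0,0,0]},{"fingers":0,"delta_pos":[0,0,0.4],"rotation":[0,0,0]},{"fingers":0,"delta_pos":[0,0,0],"rotation":[0,0,0]}]' 40
python3 -m creep '[{"fingers":-1,"delta_pos":[0,0,0],"rotation":[0,0,0]},{"fingers":-1,"delta_pos":[0,0,0],"rotation":[0,0,0]},{"fingers":-1,"delta_pos":[0,0,0],"rotation":[0,0,0]},{"fingers":-1,"delta_pos":[0,0,0],"rotation":[0,0,0]},{"fingers":-1,"delta_pos":[0,0,0],"rotation":[0,0,0]},{"fingers":-1,"delta_pos":[0,0,0],"rotation":[0,0,0]}]' 40
```

```text
clock: 22.0
ee_pos: [0.48, -0.2301, 0.01]
tool_rot: [-0.0, 0.997, 0.082, -0.001]
wrist_force: [-0.5, 0.1, -0.2]
finger_gap: 0.0435
grasp_force: 0.0
clock: 22.6
ee_pos: [0.4806, -0.2309, 0.0114]
tool_rot: [-0.0, 0.997, 0.082, 0.0]
wrist_force: [-0.9, 1.0, 6.0]
finger_gap: 0.0113
grasp_force: 40.0
```

```bash
python3 -m creep '[{"fingers":-1,"delta_pos":[0,0,-0.3],"rotation":[0,0,0]},{"fingers":-1,"delta_pos":[0,0,-0.9],"rotation":[0,0,0]},{"fingers":-1,"delta_pos":[0,0,-0.9],"rotation":[0,0,0]},{"fingers":-1,"delta_pos":[0,0,-0.9],"rotation":[0,0,0]},{"fingers":-1,"delta_pos":[0,0,-0.9],"rotation":[0,0,0]},{"fingers":-1,"delta_pos":[0,0,-0.9],"rotation":[0,0,0]},{"fingers":-1,"delta_pos":[0,0,-0.9],"rotation":[0,0,0]},{"fingers":-1,"delta_pos":[0,0,-0.9],"rotation":[0,0,0]},{"fingers":-1,"delta_pos":[0,0,-0.9],"rotation":[0,0,0]},{"fingers":-1,"delta_pos":[0,0,-0.6],"rotation":[0,0,0]}]' >/dev/null
python3 -m creep '[{"fingers":-1,"delta_pos":[0,0,0],"rotation":[0,0,-0.94]},{"fingers":-1,"delta_pos":[0,0,0],"rotation":[0,0,-0.94]},{"fingers":-1,"delta_pos":[0,0,0],"rotation":[0,0,-0.94]},{"fingers":-1,"delta_pos":[0,0,0],"rotation":[0,0,-0.94]},{"fingers":-1,"delta_pos":[0,0,0],"rotation":[0,0,-0.94]},{"fingers":-1,"delta_pos":[0,0,0],"rotation":[0,0,-0.94]},{"fingers":-1,"delta_pos":[0,0,0],"rotation":[0,0,-0.94]},{"fingers":-1,"delta_pos":[0,0,0],"rotation":[0,0,-0.94]},{"fingers":-1,"delta_pos":[0,0,0],"rotation":[0,0,-0.94]},{"fingers":-1,"delta_pos":[0,0,0],"rotation":[0,0,-0.94]},{"fingers":-1,"delta_pos":[0,0,0],"rotation":[0,0,-0.44]},{"fingers":-1,"delta_pos":[0,0,0],"rotation":[0,0,0]}]'
python3 - <<'E'
from h import *
plan([.5682,-.0326,.22],-13)
E
```

```text
clock: 24.8
ee_pos: [0.4799, -0.2308, 0.2134]
tool_rot: [-0.0, 0.782, 0.623, -0.0]
wrist_force: [-0.0, -0.6, -1.0]
finger_gap: 0.0113
grasp_force: 40.0
t 24.8 pos [ 0.4799 -0.2308  0.2134] yaw -12.96 q7 0.38 F [-0.  -0.6 -1. ] gap 0.0113
ROT [-0.005 -0.001  0.006] SHIFT after [ 8.521  1.659 -0.265]
```

```bash
python3 -m creep '[{"fingers":-1,"delta_pos":[0.947,0.184,0],"rotation":[0,0,0]},{"fingers":-1,"delta_pos":[0.947,0.184,0],"rotation":[0,0,0]},{"fingers":-1,"delta_pos":[0.947,0.184,0],"rotation":[0,0,0]},{"fingers":-1,"delta_pos":[0.947,0.184,0],"rotation":[0,0,0]},{"fingers":-1,"delta_pos":[0.947,0.184,0],"rotation":[0,0,0]},{"fingers":-1,"delta_pos":[0.947,0.184,0],"rotation":[0,0,0]},{"fingers":-1,"delta_pos":[0.947,0.184,0],"rotation":[0,0,0]},{"fingers":-1,"delta_pos":[0.947,0.184,0],"rotation":[0,0,0]},{"fingers":-1,"delta_pos":[0.947,0.184,0],"rotation":[0,0,0]},{"fingers":-1,"delta_pos":[0,0,0.9],"rotation":[0,0,0]},{"fingers":-1,"delta_pos":[0,0,0.9],"rotation":[0,0,0]},{"fingers":-1,"delta_pos":[0,0,0.2],"rotation":[0,0,0]}]' >/dev/null
python3 -m creep '[{"fingers":-1,"delta_pos":[0,0,0],"rotation":[0,0,0]},{"fingers":-1,"delta_pos":[0,0,0],"rotation":[0,0,0]}]'
python3 - <<'E'
from h import *
s=manip.sense();p=manip.read_camera('wrist'); save(p,'w9')
im=cv2.resize(p['color'][0:320,210:410,::-1],(375,600),interpolation=cv2.INTER_CUBIC); cv2.imwrite('pics/w9c.png',im)
plan([.5682,-.0326,.16],-13)
E
```

```text
clock: 26.2
ee_pos: [0.5689, -0.0328, 0.1643]
tool_rot: [0.0, 0.783, 0.622, 0.0]
wrist_force: [1.1, -0.3, -0.6]
finger_gap: 0.0118
grasp_force: 40.0
t 26.2 pos [ 0.5691 -0.0328  0.1646] yaw -13.01 q7 0.02 F [-0.5  0.  -1.7] gap 0.0115
ROT [ 0.014 -0.003 -0.001] SHIFT after [-0.002 -0.038  0.183]
```

View pics/w9c.png

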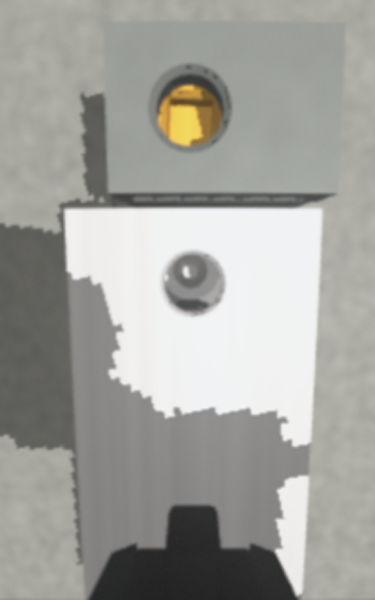

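Image: the cover hole is centred at crop (194,282). The pin tip shows through it at (190,269). The lock's round hole is at (190,107) with the gold socket below it.

Run:
```python
from h import *
p=manip.read_camera('wrist')
def px(c): return np.array(c)/1.875+[210,0]
print('hole',tool_at(p,px((194,282)),.0055)*1000,'pin',tool_at(p,px((190,269)),.0475)*1000)
print('towerhole',tool_at(p,px((190,107)),.1645-.13)*1000)
# cover edges at top, near end
print('edges',tool_at(p,px((65,208)),.0055)*1000,tool_at(p,px((323,208)),.0055)*1000, tool_at(p,px((78,500)),.0055)*1000,tool_at(p,px((307,500)),.0055)*1000)
```

```text
hole [70.94051409  1.07671529] pin [7.26952158e+01 3.32264407e-02]
towerhole [1.12372219e+02 1.02969121e-01]
edges [ 86.67219583 -26.77081748] [86.7019732  28.89888519] [ 19.42369624 -27.14551387] [19.4481351  28.67343319]
```

```bash
python3 -m creep '[{"fingers":-1,"delta_pos":[0.065,-0.04,0.4],"rotation":[0,0,0]},{"fingers":-1,"delta_pos":[0,0,0.5],"rotation":[0,0,0]},{"fingers":-1,"delta_pos":[0,0,0.3],"rotation":[0,0,0]},{"fingers":-1,"delta_pos":[0,0,0.2],"rotation":[0,0,0]},{"fingers":-1,"delta_pos":[0,0,0.12],"rotation":[0,0,0]},{"fingers":-1,"delta_pos":[0,0,0],"rotation":[0,0,0]},{"fingers":-1,"delta_pos":[0,0,0],"rotation":[0,0,0]}]'
python3 -m creep '[{"fingers":-1,"delta_pos":[0,0,0.12],"rotation":[0,0,0]},{"fingers":-1,"delta_pos":[0,0,0.12],"rotation":[0,0,0]}]'
python3 -m creep '[{"fingers":-1,"delta_pos":[0,0,0.12],"rotation":[0,0,0]},{"fingers":-1,"delta_pos":[0,0,0],"rotation":[0,0,0]}]'
```

```text
clock: 27.0
ee_pos: [0.568, -0.0307, 0.1256]
tool_rot: [0.0, 0.782, 0.623, 0.0]
wrist_force: [-0.0, -0.3, -1.3]
finger_gap: 0.0114
grasp_force: 40.0
clock: 27.2
ee_pos: [0.5681, -0.0306, 0.1196]
tool_rot: [0.0, 0.782, 0.623, 0.0]
wrist_force: [0.0, 0.5, -0.2]
finger_gap: 0.0114
grasp_force: 40.0
clock: 27.4
ee_pos: [0.5675, -0.0306, 0.116]
tool_rot: [-0.0, 0.782, 0.623, -0.0]
wrist_force: [-0.9, 0.3, -0.6]
finger_gap: 0.0117
grasp_force: 40.0
```

```bash
python3 -m creep '[{"fingers":-1,"delta_pos":[0,0,0.12],"rotation":[0,0,0]},{"fingers":-1,"delta_pos":[0,0,0.06],"rotation":[0,0,0]},{"fingers":-1,"delta_pos":[0,0,0],"rotation":[0,0,0]}]'
python3 -m creep '[{"fingers":-1,"delta_pos":[0,0,0.04],"rotation":[0,0,0]},{"fingers":-1,"delta_pos":[0,0,0],"rotation":[0,0,0]}]'
```

```text
clock: 27.7
ee_pos: [0.5677, -0.0306, 0.1117]
tool_rot: [-0.0, 0.782, 0.623, -0.0]
wrist_force: [0.6, 0.9, -1.0]
finger_gap: 0.0112
grasp_force: 40.0
clock: 27.9
ee_pos: [0.5679, -0.0307, 0.1114]
tool_rot: [-0.0, 0.782, 0.623, 0.0]
wrist_force: [-2.0, -0.3, 3.1]
finger_gap: 0.0115
grasp_force: 40.0
```

```bash
python3 -m creep '[{"fingers":0,"delta_pos":[0,0,0],"rotation":[0,0,0]},{"fingers":0,"delta_pos":[0,0,0],"rotation":[0,0,0]},{"fingers":0,"delta_pos":[0,0,0],"rotation":[0,0,0]},{"fingers":0,"delta_pos":[0,0,-0.5],"rotation":[0,0,0]},{"fingers":0,"delta_pos":[0,0,-0.95],"rotation":[0,0,0]},{"fingers":0,"delta_pos":[0,0,-0.95],"rotation":[0,0,0]},{"fingers":0,"delta_pos":[0,0,-0.95],"rotation":[0,0,0]},{"fingers":0,"delta_pos":[0,0,-0.95],"rotation":[0,0,0]}]'
python3 -m creep '[{"fingers":0,"delta_pos":[0,0,0],"rotation":[0,0,0.92]},{"fingers":0,"delta_pos":[0,0,0],"rotation":[0,0,0.92]},{"fingers":0,"delta_pos":[0,0,0],"rotation":[0,0,0.92]},{"fingers":0,"delta_pos":[0,0,0],"rotation":[0,0,0.92]},{"fingers":0,"delta_pos":[0,0,0],"rotation":[0,0,0.92]},{"fingers":0,"delta_pos":[0,0,0],"rotation":[0,0,0.92]},{"fingers":0,"delta_pos":[0,0,0],"rotation":[0,0,0.92]},{"fingers":0,"delta_pos":[0,0,0],"rotation":[0,0,0.92]},{"fingers":0,"delta_pos":[0,0,0],"rotation":[0,0,0.92]},{"fingers":0,"delta_pos":[0,0,0],"rotation":[0,0,0.2]}]' >/dev/null
python3 - <<'E'
from h import *
p=manip.read_camera('top')
for l,z in [('cover_a',.105),('key_stand',.055),('key',.1)]:
  for d in manip.silhouettes(p,l)[:4]:
    r=d['region'].astype(np.uint8); cs,_=cv2.findContours(r,0,1); k=max(cs,key=cv2.contourArea)
    q=pix2plane(p,k.reshape(-1,2),z)[:,:2]; R_=cv2.minAreaRect((q*1000).astype(np.float32))
    print(l,round(d['confidence'],2),np.round(d['point']),np.round(R_[0],1),np.round(R_[1]),round(R_[2],1))
plan([.540,.280,.21],-71)
E
```

```text
clock: 28.7
ee_pos: [0.5679, -0.0308, 0.2204]
tool_rot: [0.0, 0.782, 0.623, 0.0]
wrist_force: [0.5, -0.6, 0.1]
finger_gap: 0.044
grasp_force: 0.0
cover_a 0.97 [209. 383.] [258.8 232.3] [ 52. 148.] 23.0
cover_a 0.72 [503. 266.] [ 472.8 -308.1] [159.  52.] 2.7
cover_a 0.29 [206. 302.] [400.9 261.7] [ 41. 142.] 0.7
key_stand 0.88 [208. 220.] [565.1 288.9] [68. 64.] 19.0
key_stand 0.22 [331. 126.] [766.8  26.3] [82. 52.] 0.8
key 0.9 [130. 308.] [387.8 397.2] [69. 40.] 15.5
key 0.64 [192. 217.] [567.7 290.2] [70. 21.] 19.3
key 0.48 [253. 238.] [529.4 184.1] [72. 16.] 56.0
t 29.9 pos [ 0.5679 -0.0306  0.2188] yaw -71.14 q7 -0.90 F [-0.8 -0.4  0.5] gap 0.0442
ROT [-0.001 -0.003 -0.02 ] SHIFT after [  2.99  -12.11    0.352]
```

```bash
python3 -m creep '[{"fingers":0,"delta_pos":[0.25,-0.99,0],"rotation":[0,0,0]},{"fingers":0,"delta_pos":[0.25,-0.99,0],"rotation":[0,0,0]},{"fingers":0,"delta_pos":[0.25,-0.99,0],"rotation":[0,0,0]},{"fingers":0,"delta_pos":[0.25,-0.99,0],"rotation":[0,0,0]},{"fingers":0,"delta_pos":[0.25,-0.99,0],"rotation":[0,0,0]},{"fingers":0,"delta_pos":[0.25,-0.99,0],"rotation":[0,0,0]},{"fingers":0,"delta_pos":[0.25,-0.99,0],"rotation":[0,0,0]},{"fingers":0,"delta_pos":[0.25,-0.99,0],"rotation":[0,0,0]},{"fingers":0,"delta_pos":[0.25,-0.99,0],"rotation":[0,0,0]},{"fingers":0,"delta_pos":[0.25,-0.99,0],"rotation":[0,0,0]},{"fingers":0,"delta_pos":[0.25,-0.99,0],"rotation":[0,0,0]},{"fingers":0,"delta_pos":[0.24,-0.99,0],"rotation":[0,0,0]}]' >/dev/null
python3 -m creep '[{"fingers":0,"delta_pos":[0,-0.22,0.35],"rotation":[0,0,0]},{"fingers":0,"delta_pos":[0,0,0],"rotation":[0,0,0]},{"fingers":0,"delta_pos":[0,0,0],"rotation":[0,0,0]}]'
python3 - <<'E'
from h import *
s=manip.sense(); p=manip.read_camera('wrist'); save(p,'w10')
for l,z in [('key_stand',.055),('key',.1)]:
  for d in manip.silhouettes(p,l)[:4]:
    r=d['region'].astype(np.uint8); cs,_=cv2.findContours(r,0,1); k=max(cs,key=cv2.contourArea)
    q=pix2plane(p,k.reshape(-1,2),z,s)[:,:2]; R_=cv2.minAreaRect((q*1000).astype(np.float32))
    print(l,round(d['confidence'],2),np.round(d['point']),np.round(R_[0],1),np.round(R_[1]),round(R_[2],1))
t=manip.read_camera('top')
for d in manip.silhouettes(t,'cover_a')[:4]:
    r=d['region'].astype(np.uint8); cs,_=cv2.findContours(r,0,1); k=max(cs,key=cv2.contourArea)
    q=pix2plane(t,k.reshape(-1,2),.105)[:,:2]; R_=cv2.minAreaRect((q*1000).astype(np.float32))
    print(round(d['confidence'],2),np.round(d['point']),np.round(R_[0],1),np.round(R_[1]),round(R_[2],1))
m=np.zeros((600,800,3),np.uint8); m[:480,:640]=p['color'][:,:,::-1]
m[300:600,400:800]=cv2.resize(t['color'][170:275,280:420,::-1],(400,300),interpolation=cv2.INTER_CUBIC); cv2.imwrite('pics/w10m.png',m)
E
```

```text
clock: 31.4
ee_pos: [0.5415, 0.2778, 0.2094]
tool_rot: [0.001, 0.987, 0.162, -0.0]
wrist_force: [0.1, 0.2, 0.7]
finger_gap: 0.0441
grasp_force: 0.0
key_stand 0.81 [314. 189.] [576.2 279.1] [59. 21.] 19.7
key 0.96 [410. 279.] [537.5 193.7] [70. 14.] 56.4
key 0.92 [302. 197.] [570.2 295.7] [69. 14.] 18.6
key 0.84 [140. 312.] [441.3 387.8] [11. 26.] 59.6
key 0.33 [566. 243.] [602.9  83.6] [144.  81.] 77.4
0.95 [500. 266.] [ 473.4 -307.5] [159.  53.] 2.8
0.71 [362. 218.] [567.  -32.3] [178.  60.] 77.1
0.69 [221. 378.] [261.1 226.7] [ 53. 160.] 21.8
```

View pics/w10m.png

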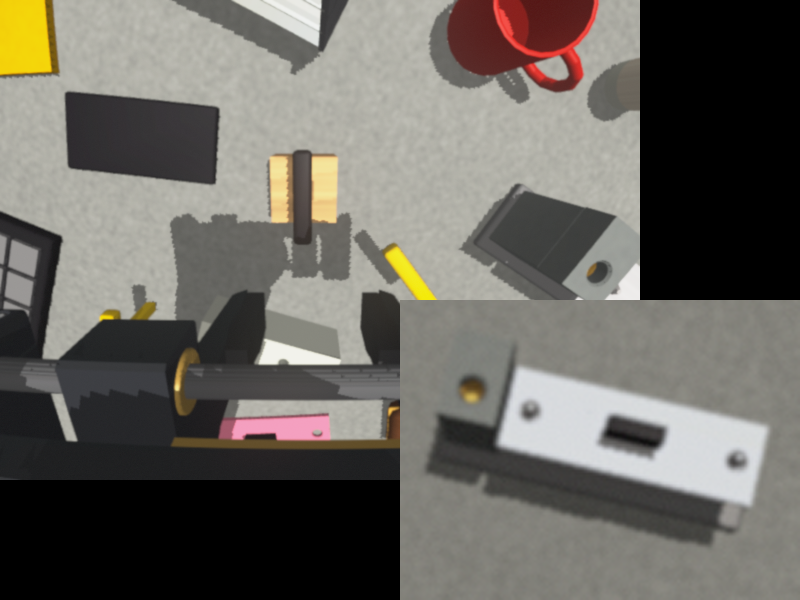

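Image: the black handle at (302,197) stands centred on the wooden block and is the key to take. The yellow key at (405,270) is the decoy. The inset shows the cover flat with both pins through its holes at (530,410) and (737,460).

Run:
```python
from h import *
s=manip.sense(); p=manip.read_camera('wrist')
for d in manip.silhouettes(p,'key')[:3]:
    if abs(d['point'][0]-302)<15:
        k=max(cv2.findContours(d['region'].astype(np.uint8),0,1)[0],key=cv2.contourArea).reshape(-1,2)
        q=np.array([tool_at(p,u,s['ee_pos'][2]-.1)*1000 for u in k],np.float32); print(cv2.minAreaRect(q))
plan([.5695,.2945,.0735],-71)
```

```text
((33.20093536376953, -6.440978527069092), (14.23120403289795, 69.708251953125), 89.90619659423828)
t 31.8 pos [0.5417 0.2793 0.2099] yaw -71.30 q7 -1.42 F [0.8 0.9 0.2] gap 0.0442
ROT [-0.    -0.002 -0.044] SHIFT after [ 1.25  -0.212  5.457]
```

```bash
python3 -m creep '[{"fingers":0,"delta_pos":[0.65,-0.145,0],"rotation":[0,0,0]},{"fingers":0,"delta_pos":[0.65,-0.145,0],"rotation":[0,0,0]},{"fingers":0,"delta_pos":[0,0,0.9],"rotation":[0,0,0]},{"fingers":0,"delta_pos":[0,0,0.9],"rotation":[0,0,0]},{"fingers":0,"delta_pos":[0,0,0.9],"rotation":[0,0,0]},{"fingers":0,"delta_pos":[0,0,0.9],"rotation":[0,0,0]},{"fingers":0,"delta_pos":[0,0,0.9],"rotation":[0,0,0]},{"fingers":0,"delta_pos":[0,0,0.6],"rotation":[0,0,0]},{"fingers":0,"delta_pos":[0,0,0.35],"rotation":[0,0,0]},{"fingers":0,"delta_pos":[0,0,0],"rotation":[0,0,0]}]' 50
python3 -m creep '[{"fingers":-1,"delta_pos":[0,0,0],"rotation":[0,0,0]},{"fingers":-1,"delta_pos":[0,0,0],"rotation":[0,0,0]},{"fingers":-1,"delta_pos":[0,0,0],"rotation":[0,0,0]},{"fingers":-1,"delta_pos":[0,0,0],"rotation":[0,0,0]},{"fingers":-1,"delta_pos":[0,0,0],"rotation":[0,0,0]},{"fingers":-1,"delta_pos":[0,0,0],"rotation":[0,0,0]}]' 50
python3 -c "
from h import *
s=manip.sense();print(s['ee_pos'],s['wrist_force'],s['torque'])"
```

```text
clock: 32.75
ee_pos: [0.5695, 0.2968, 0.0727]
tool_rot: [0.0, 0.987, 0.163, -0.001]
wrist_force: [0.1, -0.0, -0.1]
finger_gap: 0.0438
grasp_force: 0.0
clock: 33.35
ee_pos: [0.5703, 0.2973, 0.074]
tool_rot: [-0.0, 0.987, 0.163, 0.0]
wrist_force: [-0.2, -0.0, 3.5]
finger_gap: 0.0129
grasp_force: 49.9
[0.5703087  0.29725982 0.0739684 ] [-0.18374259 -0.04500107  3.51513554] [-0.05661584  0.19375659 -0.01783346]
```

```bash
python3 -m creep '[{"fingers":-1,"delta_pos":[0,0,-0.3],"rotation":[0,0,0]},{"fingers":-1,"delta_pos":[0,0,-0.7],"rotation":[0,0,0]},{"fingers":-1,"delta_pos":[0,0,-0.9],"rotation":[0,0,0]},{"fingers":-1,"delta_pos":[0,0,-0.9],"rotation":[0,0,0]},{"fingers":-1,"delta_pos":[0,0,-0.9],"rotation":[0,0,0]},{"fingers":-1,"delta_pos":[0,0,-0.9],"rotation":[0,0,0]},{"fingers":-1,"delta_pos":[0,0,-0.9],"rotation":[0,0,0]},{"fingers":-1,"delta_pos":[0,0,-0.6],"rotation":[0,0,0]},{"fingers":-1,"delta_pos":[0,0,0],"rotation":[0,0,0]},{"fingers":-1,"delta_pos":[0,0,0],"rotation":[0,0,0]}]'
python3 - <<'E'
from h import *
s=manip.sense();p=manip.read_camera('wrist'); save(p,'w11')
print(s['ee_pos'],s['torque'])
im=cv2.resize(p['color'][100:380,220:400,::-1],(386,600),interpolation=cv2.INTER_CUBIC); cv2.imwrite('pics/w11c.png',im)
T=np.array(p['tool_from_camera']);f,cx,cy,k=K(p)
def pt(X):
    c=(np.atleast_2d(X)-T[:3,3])@T[:3,:3]; x=c[:,:2]/c[:,2:]; return x*(1+k*(x**2).sum(1,keepdims=True))*f+[cx,cy]
print('tip pred',pt([[0,0.0009,.0635],[.005,.0009,.0635]]))
u=np.array([.2243,.9745]); c=np.array([.5682,-.0326])+.112*u
plan([*c,.225],-13)
E
```

```text
clock: 34.35
ee_pos: [0.5695, 0.2972, 0.2257]
tool_rot: [-0.0, 0.987, 0.163, -0.0]
wrist_force: [0.4, 0.7, -1.6]
finger_gap: 0.0133
grasp_force: 49.9
[0.56947489 0.29715599 0.22570712] [-0.01225455  0.17275491 -0.02781558]
tip pred [[313.4512998  263.50214146]
 [313.45965397 255.99487386]]
t 34.4 pos [0.5691 0.297  0.225 ] yaw -71.26 q7 -1.43 F [ 0.1 -0.3 -1.7] gap 0.0131
ROT [-7.000e-03  1.300e-02 -8.473e+00] SHIFT after [-8.376e+00  2.927e+00  1.000e-03]
```

View pics/w11c.png

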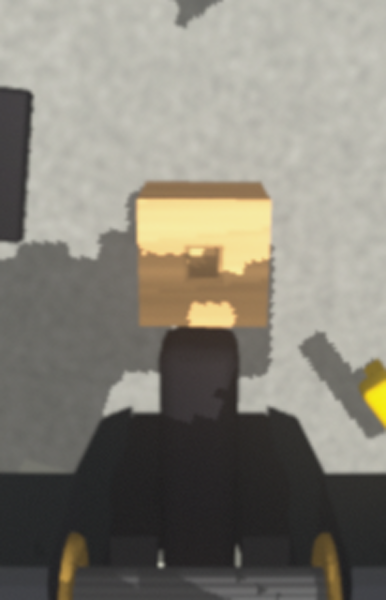

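Image: the handle's far end is at crop (200,329). The wood block's empty hole is at (204,261), nearly in line with the handle.

Run:
```python
from h import *
p=manip.read_camera('wrist')
px=lambda c: np.array(c)/2.144+[220,100]
print('hole(top face)',tool_at(p,px((204,261)),.2255-.055)*1000)
print('stand edges',tool_at(p,px((137,197)),.1705)*1000,tool_at(p,px((271,197)),.1705)*1000,tool_at(p,px((137,327)),.1705)*1000)
print('end',tool_at(p,px((200,329)),-.0115)*1000, tool_at(p,px((162,400)),-.0265)*1000,tool_at(p,px((239,400)),-.0265)*1000)
im=cv2.imread('pics/w11.png'); print(im[250:285:2,313].tolist())
```

```text
hole(top face) [0.87001812 2.7411164 ]
stand edges [ 28.33666322 -25.283219  ] [28.36214236 30.64651694] [-28.90800776 -26.61022007]
end [32.26617172  0.5991213 ] [24.56303986 -5.92083007] [24.56374834  7.23825603]
[[150, 224, 245], [91, 133, 170], [42, 48, 57], [43, 48, 57], [42, 47, 56], [44, 47, 56], [47, 50, 59], [51, 54, 61], [53, 55, 63], [56, 57, 63], [59, 59, 66], [60, 60, 67], [59, 59, 65], [58, 58, 64], [59, 58, 64], [59, 59, 65], [59, 59, 64], [59, 59, 65]]
```

```bash
python3 -m creep '[{"fingers":-1,"delta_pos":[0,0,0],"rotation":[0,0,-0.94]},{"fingers":-1,"delta_pos":[0,0,0],"rotation":[0,0,-0.94]},{"fingers":-1,"delta_pos":[0,0,0],"rotation":[0,0,-0.94]},{"fingers":-1,"delta_pos":[0,0,0],"rotation":[0,0,-0.94]},{"fingers":-1,"delta_pos":[0,0,0],"rotation":[0,0,-0.94]},{"fingers":-1,"delta_pos":[0,0,0],"rotation":[0,0,-0.94]},{"fingers":-1,"delta_pos":[0,0,0],"rotation":[0,0,-0.94]},{"fingers":-1,"delta_pos":[0,0,0],"rotation":[0,0,-0.94]},{"fingers":-1,"delta_pos":[0,0,0],"rotation":[0,0,-0.94]}]' >/dev/null
python3 -m creep '[{"fingers":-1,"delta_pos":[-0.93,0.325,0],"rotation":[0,0,0]},{"fingers":-1,"delta_pos":[-0.93,0.325,0],"rotation":[0,0,0]},{"fingers":-1,"delta_pos":[-0.93,0.325,0],"rotation":[0,0,0]},{"fingers":-1,"delta_pos":[-0.93,0.325,0],"rotation":[0,0,0]},{"fingers":-1,"delta_pos":[-0.93,0.325,0],"rotation":[0,0,0]},{"fingers":-1,"delta_pos":[-0.93,0.325,0],"rotation":[0,0,0]},{"fingers":-1,"delta_pos":[-0.93,0.325,0],"rotation":[0,0,0]},{"fingers":-1,"delta_pos":[-0.93,0.325,0],"rotation":[0,0,0]},{"fingers":-1,"delta_pos":[-0.93,0.325,0],"rotation":[0,0,0]},{"fingers":-1,"delta_pos":[0,0,0.3],"rotation":[0,0,0]},{"fingers":-1,"delta_pos":[0,0,0],"rotation":[0,0,0]},{"fingers":-1,"delta_pos":[0,0,0],"rotation":[0,0,0]}]'
python3 - <<'E'
from h import *
s=manip.sense();plan([.5935,.0769,.225],-13)
w=manip.read_camera('wrist'); save(w,'w12'); c=manip.read_camera('scene'); save(c,'s12')
e=s['ee_pos']; print(proj(c,[[e[0],e[1],e[2]-.0635],[.5935,.0769,.13],[e[0],e[1],e[2]]],s), proj(w,[[.5935,.0769,.13]],s))
u,v=proj(c,[[.5935,.0769,.15]])[0].astype(int); print(u,v)
x0,y0=u-50,v-55
m=np.zeros((600,800,3),np.uint8); m[:560,:400]=cv2.resize(c['color'][y0:y0+112,x0:x0+80,::-1],(400,560),interpolation=cv2.INTER_CUBIC)
m[:600,405:785]=cv2.resize(w['color'][100:340,235:387,::-1],(380,600),interpolation=cv2.INTER_CUBIC); cv2.imwrite('pics/m12.png',m); print(x0,y0)
E
```

```text
clock: 36.55
ee_pos: [0.5931, 0.0782, 0.2176]
tool_rot: [-0.001, 0.783, 0.622, -0.001]
wrist_force: [-0.5, 0.1, -0.9]
finger_gap: 0.0132
grasp_force: 49.9
t 36.5 pos [0.5931 0.0782 0.2176] yaw -13.01 q7 -0.19 F [-0.5  0.1 -0.9] gap 0.0132
ROT [-0.015  0.    -0.001] SHIFT after [-0.047  0.028 -0.296]
[[354.27397073 249.55558394]
 [352.55387559 258.41760234]
 [357.25467306 224.99397784]] [[312.80190747 252.02416278]]
353 251
303 196
```

View pics/m12.png

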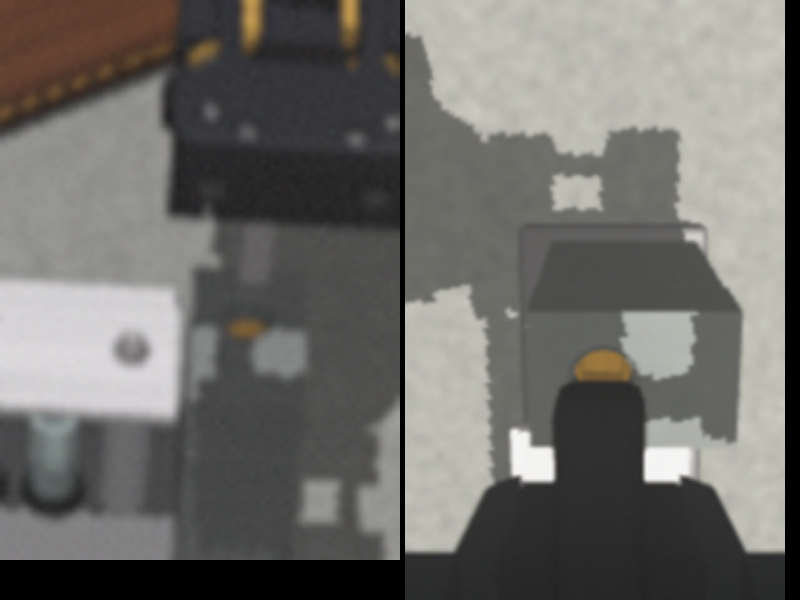

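Left half (scene camera): the key shaft stub is at crop (257,250) with its tip at about (256,282), and the gold socket is at (247,328). Right half (wrist): the round hole shows partly behind the handle at (603,370). I'll refine this by intensity profiles.

Run:
```python
from h import *
g=cv2.imread('pics/s12.png').astype(int)
for r in range(240,254): print(r,g[r,346:364].mean(1).round().astype(int))
print('orange')
for r in range(257,267): print(r,(g[r,344:362,2]-g[r,344:362,0]))
```

```text
240 [81 68 63 65 64 63 67 70 68 69 68 63 55 51 53 50 48 50]
241 [95 77 75 79 76 80 87 88 89 89 86 80 74 68 68 66 67 63]
242 [91 77 79 80 79 83 94 95 99 96 93 91 83 79 78 77 76 75]
243 [88 75 76 77 78 85 95 98 98 98 94 91 81 78 79 80 79 78]
244 [84 75 75 79 79 83 93 98 97 97 95 89 81 79 77 78 78 80]
245 [84 76 78 78 81 87 96 98 95 98 98 87 81 78 78 79 80 78]
246 [94 82 77 79 82 87 93 98 95 97 93 85 81 78 80 78 78 78]
247 [116  91  79  77  82  89  96  98  97  98  93  84  80  79  78  78  78  80]
248 [120  94  79  79  81  89  96  96  97  97  92  85  78  75  78  78  78  76]
249 [103  87  76  75  83  92  96  98 100  97  93  82  78  76  78  77  79  78]
250 [83 75 71 73 80 91 97 98 96 94 89 79 74 75 75 74 75 74]
251 [74 73 72 72 78 90 95 95 95 96 84 77 73 73 72 73 74 75]
252 [72 72 72 74 78 82 87 89 89 86 81 76 70 72 73 72 74 74]
253 [73 70 71 72 74 78 77 79 79 78 74 72 71 72 72 72 72 74]
orange
257 [-1  0 -1 -1  1 -2 -2 -2 -2 -2 -1  1 -1 -2  0 -1 -1 -1]
258 [-1  0 -3  0  0 -1 -1  1  0 -2 -1 -1 -2 -1 -1 -2  1 -1]
259 [-1 -2 -1 -1  1  5 12 17 14 12  9  2 -2 -1  0 -1 -1 -1]
260 [-2 -2 -1 -1  9 25 38 42 43 39 34 19  5  2 -3 -1 -2 -1]
261 [-2 -2 -1  2 16 42 59 65 64 63 55 35 12  1 -2  0 -2 -1]
262 [-1 -2  0  0 15 36 52 60 63 59 45 26  7 -2 -1 -1 -1  0]
263 [-2 -2 -1 -2  4 15 25 33 36 29 18  9  0 -2 -1 -1 -3 -2]
264 [-3 -2  0 -2 -1  1  3  8  8  6  1 -1 -2 -2 -2 -2  0 -1]
265 [-1 -2 -1 -1 -1 -1  0 -2 -1 -1 -2 -3 -1 -3 -2 -2 -2 -1]
266 [-2 -1 -3  0 -1 -2 -1 -2 -1 -2 -2 -1 -2 -3 -2 -1 -2 -2]
```

```bash
python3 -m creep '[{"fingers":-1,"delta_pos":[0,0.028,0],"rotation":[0,0,0.4]},{"fingers":-1,"delta_pos":[0,0,0.4],"rotation":[0,0,0]},{"fingers":-1,"delta_pos":[0,0,0.3],"rotation":[0,0,0]},{"fingers":-1,"delta_pos":[0,0,0.2],"rotation":[0,0,0]},{"fingers":-1,"delta_pos":[0,0,0.15],"rotation":[0,0,0]},{"fingers":-1,"delta_pos":[0,0,0.1],"rotation":[0,0,0]},{"fingers":-1,"delta_pos":[0,0,0],"rotation":[0,0,0]}]'
python3 -m creep '[{"fingers":-1,"delta_pos":[0,0,0.12],"rotation":[0,0,0]},{"fingers":-1,"delta_pos":[0,0,0.12],"rotation":[0,0,0]},{"fingers":-1,"delta_pos":[0,0,0],"rotation":[0,0,0]}]'
```

```text
clock: 37.35
ee_pos: [0.5941, 0.0767, 0.1893]
tool_rot: [-0.0, 0.798, 0.603, -0.0]
wrist_force: [0.5, 0.3, -2.2]
finger_gap: 0.013
grasp_force: 49.9
clock: 37.65
ee_pos: [0.5942, 0.0768, 0.1833]
tool_rot: [-0.0, 0.798, 0.603, -0.0]
wrist_force: [-0.5, 0.7, -1.9]
finger_gap: 0.0132
grasp_force: 49.9
```

```bash
python3 -m creep '[{"fingers":-1,"delta_pos":[0,0,0.12],"rotation":[0,0,0]},{"fingers":-1,"delta_pos":[0,0,0.1],"rotation":[0,0,0]},{"fingers":-1,"delta_pos":[0,0,0],"rotation":[0,0,0]}]'
python3 -m creep '[{"fingers":-1,"delta_pos":[0,0,0.08],"rotation":[0,0,0]},{"fingers":-1,"delta_pos":[0,0,0.08],"rotation":[0,0,0]},{"fingers":-1,"delta_pos":[0,0,0],"rotation":[0,0,0]}]'
```

```text
clock: 37.95
ee_pos: [0.5942, 0.0767, 0.1778]
tool_rot: [-0.0, 0.798, 0.603, -0.0]
wrist_force: [-0.6, 2.0, -2.1]
finger_gap: 0.0129
grasp_force: 49.9
clock: 38.25
ee_pos: [0.5946, 0.0767, 0.1745]
tool_rot: [0.0, 0.798, 0.603, 0.0]
wrist_force: [-1.1, 1.8, 2.8]
finger_gap: 0.0131
grasp_force: 49.9
```

```bash
python3 -m creep '[{"fingers":-1,"delta_pos":[0.03,0,0],"rotation":[0,0,0]},{"fingers":-1,"delta_pos":[0,0,0.06],"rotation":[0,0,0]},{"fingers":-1,"delta_pos":[0,0,0],"rotation":[0,0,0]}]'
python3 -m creep '[{"fingers":-1,"delta_pos":[0,0,0.08],"rotation":[0,0,0]},{"fingers":-1,"delta_pos":[0,0,0],"rotation":[0,0,0]}]'
```

```text
clock: 38.55
ee_pos: [0.5953, 0.0773, 0.174]
tool_rot: [0.0, 0.798, 0.603, 0.001]
wrist_force: [-3.1, 1.2, 10.2]
finger_gap: 0.0135
grasp_force: 49.9
clock: 38.75
ee_pos: [0.594, 0.0772, 0.1702]
tool_rot: [-0.0, 0.798, 0.603, -0.001]
wrist_force: [-1.9, 0.6, -0.9]
finger_gap: 0.0131
grasp_force: 49.9
```

```bash
python3 -m creep '[{"fingers":-1,"delta_pos":[0,0,0.1],"rotation":[0,0,0]},{"fingers":-1,"delta_pos":[0,0,0.08],"rotation":[0,0,0]},{"fingers":-1,"delta_pos":[0,0,0],"rotation":[0,0,0]}]'
python3 -m creep '[{"fingers":-1,"delta_pos":[0,0,0.04],"rotation":[0,0,0]},{"fingers":-1,"delta_pos":[0,0,0],"rotation":[0,0,0]}]'
```

```text
clock: 39.05
ee_pos: [0.5945, 0.0773, 0.166]
tool_rot: [-0.0, 0.798, 0.603, -0.0]
wrist_force: [-2.0, 0.3, 0.4]
finger_gap: 0.0133
grasp_force: 49.9
clock: 39.25
ee_pos: [0.5949, 0.0774, 0.1659]
tool_rot: [0.0, 0.798, 0.603, 0.0]
wrist_force: [-3.7, 0.6, 6.4]
finger_gap: 0.0135
grasp_force: 50.0
```

```bash
python3 -m creep '[{"fingers":-1,"delta_pos":[0,0,-0.02],"rotation":[0,0,0.8]},{"fingers":-1,"delta_pos":[0,0,0],"rotation":[0,0,0.8]},{"fingers":-1,"delta_pos":[0,0,0],"rotation":[0,0,0.8]},{"fingers":-1,"delta_pos":[0,0,0],"rotation":[0,0,0.8]},{"fingers":-1,"delta_pos":[0,0,0],"rotation":[0,0,0]}]'; python3 -c "
from h import *
print(manip.sense()['torque']);plan([.5945,.0773,.1655],-13)"
```

```text
clock: 39.75
ee_pos: [0.5948, 0.078, 0.166]
tool_rot: [-0.0, 0.898, 0.44, 0.0]
wrist_force: [-3.1, 1.8, 5.0]
finger_gap: 0.0127
grasp_force: 50.0
[0.56099408 0.88219276 0.02419924]
t 39.8 pos [0.5948 0.078  0.166 ] yaw -37.86 q7 -0.53 F [-3.1  1.8  5. ] gap 0.0127
ROT [ 1.000e-03 -4.000e-03 -3.615e+00] SHIFT after [-0.029 -0.005  0.018]
```

```bash
python3 -m creep '[{"fingers":-1,"delta_pos":[0,0,0],"rotation":[0,0,0.8]},{"fingers":-1,"delta_pos":[0,0,0],"rotation":[0,0,0.8]},{"fingers":-1,"delta_pos":[0,0,0],"rotation":[0,0,0.8]},{"fingers":-1,"delta_pos":[0,0,0],"rotation":[0,0,0.8]},{"fingers":-1,"delta_pos":[0,0,0],"rotation":[0,0,0]}]'; python3 -c "
from h import *
print(manip.sense()['torque']);plan([.5945,.0773,.1655],-13)"
python3 -m creep '[{"fingers":-1,"delta_pos":[0,0,0],"rotation":[0,0,0.8]},{"fingers":-1,"delta_pos":[0,0,0],"rotation":[0,0,0.8]},{"fingers":-1,"delta_pos":[0,0,0],"rotation":[0,0,0]}]'; python3 -c "
from h import *
print(manip.sense()['torque']);plan([.5945,.0773,.1655],-13)"
```

```text
clock: 40.25
ee_pos: [0.5951, 0.0777, 0.166]
tool_rot: [0.0, 0.965, 0.261, 0.001]
wrist_force: [-1.2, 3.0, 4.0]
finger_gap: 0.013
grasp_force: 50.0
[0.60435966 0.56023355 0.06494397]
t 40.2 pos [0.5951 0.0777 0.166 ] yaw -59.74 q7 -0.85 F [-1.2  3.   4. ] gap 0.0130
ROT [ 7.000e-03 -6.000e-03 -6.797e+00] SHIFT after [-0.023 -0.021  0.019]
clock: 40.55
ee_pos: [0.5952, 0.0775, 0.1659]
tool_rot: [0.0, 0.986, 0.168, 0.001]
wrist_force: [-0.4, 2.0, 4.1]
finger_gap: 0.0129
grasp_force: 49.9
[0.66500333 0.38793278 0.07614963]
t 40.5 pos [0.5952 0.0775 0.1659] yaw -70.67 q7 -1.01 F [-0.4  2.   4.1] gap 0.0129
ROT [ 8.000e-03 -6.000e-03 -8.388e+00] SHIFT after [-0.014 -0.025  0.018]
```

```bash
python3 -m creep '[{"fingers":-1,"delta_pos":[0,0,0],"rotation":[0,0,0.8]},{"fingers":-1,"delta_pos":[0,0,0],"rotation":[0,0,0.8]},{"fingers":-1,"delta_pos":[0,0,0],"rotation":[0,0,0.5]},{"fingers":-1,"delta_pos":[0,0,0],"rotation":[0,0,0]}]'; python3 -c "
from h import *
print(manip.sense()['torque']);plan([.5945,.0773,.1655],-13)"
python3 -m creep '[{"fingers":-1,"delta_pos":[0,0,0],"rotation":[0,0,0.4]},{"fingers":-1,"delta_pos":[0,0,0],"rotation":[0,0,0]}]'; python3 -c "
from h import *
print(manip.sense()['torque']);plan([.5945,.0773,.1655],-13)"
python3 -m creep '[{"fingers":-1,"delta_pos":[0,0,0],"rotation":[0,0,0.35]},{"fingers":-1,"delta_pos":[0,0,0],"rotation":[0,0,0]}]'; python3 -c "
from h import *
print(manip.sense()['torque']);plan([.5945,.0773,.1655],-13)"
```

```text
clock: 40.95
ee_pos: [0.5952, 0.0773, 0.166]
tool_rot: [0.0, 0.999, 0.043, 0.001]
wrist_force: [-0.8, 2.0, 3.3]
finger_gap: 0.0132
grasp_force: 49.9
[0.58834948 0.2512409  0.02980447]
t 41.0 pos [0.5952 0.0773 0.166 ] yaw -85.04 q7 -1.21 F [-0.8  2.   3.3] gap 0.0132
ROT [ 1.0000e-02 -7.0000e-03 -1.0478e+01] SHIFT after [-0.006 -0.028  0.019]
clock: 41.15
ee_pos: [0.5952, 0.0773, 0.166]
tool_rot: [0.0, 1.0, 0.019, 0.001]
wrist_force: [0.7, 3.0, 2.2]
finger_gap: 0.0131
grasp_force: 49.9
[0.51625044 0.1312532  0.06360082]
t 41.1 pos [0.5952 0.0773 0.166 ] yaw -87.81 q7 -1.25 F [0.7 3.  2.2] gap 0.0131
ROT [ 8.0000e-03 -7.0000e-03 -1.0881e+01] SHIFT after [-0.004 -0.026  0.018]
clock: 41.35
ee_pos: [0.5951, 0.0772, 0.166]
tool_rot: [0.0, 1.0, -0.002, 0.001]
wrist_force: [-0.5, 1.8, 3.7]
finger_gap: 0.0131
grasp_force: 49.9
[0.48411237 0.07573638 0.07329889]
t 41.4 pos [0.5951 0.0772 0.166 ] yaw -90.26 q7 -1.29 F [-0.5  1.8  3.7] gap 0.0131
ROT [ 8.0000e-03 -7.0000e-03 -1.1236e+01] SHIFT after [-0.001 -0.025  0.019]
```

```bash
python3 -m creep '[{"fingers":-1,"delta_pos":[0,0,0],"rotation":[0,0,0.3]},{"fingers":-1,"delta_pos":[0,0,0],"rotation":[0,0,0]}]' >/dev/null; python3 -c "
from h import *
print(manip.sense()['torque']);plan([.5945,.0773,.1655],-13)"
python3 -m creep '[{"fingers":-1,"delta_pos":[0,0,0],"rotation":[0,0,0.3]},{"fingers":-1,"delta_pos":[0,0,0],"rotation":[0,0,0]}]'>/dev/null; python3 -c "
from h import *
print(manip.sense()['torque']);plan([.5945,.0773,.1655],-13)"
```

```text
[ 0.44621513 -0.02476364  0.05802108]
t 41.5 pos [0.595  0.0772 0.166 ] yaw -92.49 q7 -1.32 F [0.5 1.3 4.6] gap 0.0127
ROT [ 6.0000e-03 -6.0000e-03 -1.1562e+01] SHIFT after [-0.    -0.022  0.019]
[ 0.48437799 -0.08143344  0.00746846]
t 41.8 pos [0.5949 0.0772 0.1659] yaw -94.63 q7 -1.35 F [1.2 1.  4.9] gap 0.0129
ROT [ 6.0000e-03 -4.0000e-03 -1.1872e+01] SHIFT after [ 0.001 -0.018  0.017]
```

```bash
for i in 1; do python3 -m creep '[{"fingers":-1,"delta_pos":[0,0,0],"rotation":[0,0,0.4]},{"fingers":-1,"delta_pos":[0,0,0],"rotation":[0,0,0]}]' >/dev/null; done
python3 - <<'E'
from h import *
print(manip.sense()['torque']);plan([.5945,.0773,.1655],-13)
w=manip.read_camera('wrist'); save(w,'w13'); t=manip.read_camera('scene'); save(t,'s13')
T=[]
for i in range(6): manip.read_camera('top'); T.append(manip.sense()['torque'])
print(np.mean(T,0))
m=np.zeros((600,800,3),np.uint8); m[:600,:400]=cv2.resize(w['color'][150:390,230:390,::-1],(400,600),interpolation=cv2.INTER_CUBIC)
m[:480,405:805]=cv2.resize(t['color'][220:316,310:389,::-1],(395,480),interpolation=cv2.INTER_CUBIC); cv2.imwrite('pics/m13.png',m)
E
```

```text
[ 0.3609327  -0.07354844  0.0125211 ]
t 42.0 pos [0.595  0.0771 0.1659] yaw -97.36 q7 -1.39 F [1.  0.7 6.4] gap 0.0128
ROT [ 7.000e-03 -4.000e-03 -1.227e+01] SHIFT after [ 0.002 -0.019  0.018]
[ 0.38916182 -0.11821398  0.04743546]
```

View pics/m13.png

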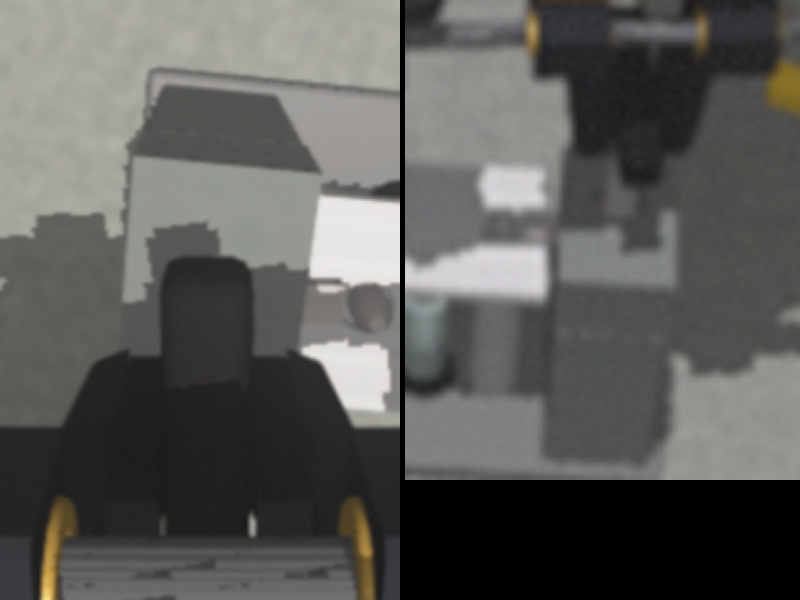

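Left half (wrist): the handle at (205,320) is square in the fingers, and something grey reaches over the cover beside the pin at (330,282). The torque shows no hard stop yet, so I'll keep turning in small steps.

```bash
cat > tq.py <<'E'
from h import *
T=[]
for i in range(3): manip.read_camera('top'); T.append(manip.sense()['torque'])
print('Tz mean %.3f'%np.mean(T,0)[2]);plan([.5945,.0773,.1655],-13)
E
python3 -m creep '[{"fingers":-1,"delta_pos":[0,0,0],"rotation":[0,0,0.5]},{"fingers":-1,"delta_pos":[0,0,0],"rotation":[0,0,0]}]' >/dev/null; python3 tq.py
python3 -m creep '[{"fingers":-1,"delta_pos":[0,0,0],"rotation":[0,0,0.5]},{"fingers":-1,"delta_pos":[0,0,0],"rotation":[0,0,0]}]' >/dev/null; python3 tq.py
```

```text
Tz mean 0.083
t 42.7 pos [0.5949 0.0772 0.166 ] yaw -100.71 q7 -1.44 F [0.6 1.6 5.6] gap 0.0130
ROT [ 6.0000e-03 -4.0000e-03 -1.2757e+01] SHIFT after [ 0.001 -0.018  0.018]
Tz mean 0.144
t 43.0 pos [0.5949 0.0771 0.166 ] yaw -104.15 q7 -1.49 F [1.2 0.8 4.8] gap 0.0133
ROT [-4.0000e-03 -8.0000e-03  1.2923e+01] SHIFT after [-0.005  0.019  0.018]
```

```bash
python3 -m creep '[{"fingers":-1,"delta_pos":[0,0,0],"rotation":[0,0,0.4]},{"fingers":-1,"delta_pos":[0,0,0],"rotation":[0,0,0]}]' >/dev/null; python3 tq.py
python3 -m creep '[{"fingers":-1,"delta_pos":[0,0,0],"rotation":[0,0,0.4]},{"fingers":-1,"delta_pos":[0,0,0],"rotation":[0,0,0]},{"fingers":-1,"delta_pos":[0,0,0],"rotation":[0,0,0]}]' >/dev/null; python3 tq.py
```

```text
Tz mean 0.117
t 43.4 pos [0.5949 0.0771 0.1659] yaw -106.89 q7 -1.53 F [-0.1  0.3  5.3] gap 0.0135
ROT [-4.0000e-03 -8.0000e-03  1.2524e+01] SHIFT after [-0.005  0.019  0.018]
Tz mean 0.160
t 43.9 pos [0.595  0.0771 0.166 ] yaw -109.63 q7 -1.57 F [ 0.7 -0.2  4.6] gap 0.0135
ROT [-4.0000e-03 -8.0000e-03  1.2125e+01] SHIFT after [-0.005  0.021  0.019]
```

```bash
python3 -m creep '[{"fingers":-1,"delta_pos":[0,0,0],"rotation":[0,0,-0.6]},{"fingers":-1,"delta_pos":[0,0,0],"rotation":[0,0,-0.6]},{"fingers":-1,"delta_pos":[0,0,0],"rotation":[0,0,0]}]'; python3 tq.py
python3 -m creep '[{"fingers":-1,"delta_pos":[0,0,-0.2],"rotation":[0,0,0]},{"fingers":-1,"delta_pos":[0,0,-0.3],"rotation":[0,0,0]},{"fingers":-1,"delta_pos":[0,0,-0.5],"rotation":[0,0,0]},{"fingers":-1,"delta_pos":[0,0,-0.7],"rotation":[0,0,0]},{"fingers":-1,"delta_pos":[0,0,-0.8],"rotation":[0,0,0]},{"fingers":-1,"delta_pos":[0,0,-0.5],"rotation":[0,0,0]},{"fingers":-1,"delta_pos":[0,0,0],"rotation":[0,0,0]},{"fingers":-1,"delta_pos":[0,0,0],"rotation":[0,0,0]}]'
python3 - <<'E'
from h import *
w=manip.read_camera('wrist'); save(w,'w14'); s=manip.sense()
for d in manip.silhouettes(w,'key')[:3]:
    k=max(cv2.findContours(d['region'].astype(np.uint8),0,1)[0],key=cv2.contourArea).reshape(-1,2)
    q=np.array([tool_at(w,u,-.0265)*1000 for u in k],np.float32); print(d['confidence'],d['point'],cv2.minAreaRect(q))
m=np.zeros((600,800,3),np.uint8); m[:600,:400]=cv2.resize(w['color'][90:390,220:420,::-1],(400,600),interpolation=cv2.INTER_CUBIC)
t=manip.read_camera('scene'); save(t,'s14')
m[:480,405:805]=cv2.resize(t['color'][200:296,310:389,::-1],(395,480),interpolation=cv2.INTER_CUBIC); cv2.imwrite('pics/m14.png',m)
plan([.5699,.297,.225],-71.3)
E
```

```text
clock: 44.15
ee_pos: [0.5948, 0.0772, 0.1659]
tool_rot: [-0.0, 0.995, -0.099, 0.0]
wrist_force: [1.3, 1.2, 5.5]
finger_gap: 0.0134
grasp_force: 49.9
Tz mean 0.032
t 44.3 pos [0.5949 0.0772 0.1659] yaw -101.54 q7 -1.45 F [0.5 0.8 5.6] gap 0.0134
ROT [ 3.0000e-03 -5.0000e-03 -1.2878e+01] SHIFT after [ 0.    -0.015  0.018]
clock: 45.1
ee_pos: [0.5942, 0.0774, 0.2405]
tool_rot: [-0.0, 0.995, -0.1, -0.0]
wrist_force: [0.9, 0.1, -1.3]
finger_gap: 0.0133
grasp_force: 49.9
0.86 [216.1, 303.0] ((17.4302978515625, -38.07466125488281), (25.690521240234375, 20.26575469970703), 75.07794189453125)
0.83 [87.7, 424.5] ((-42.7152099609375, -99.8573226928711), (34.79613494873047, 9.623335838317871), 49.85403823852539)
0.65 [310.6, 314.2] ((14.262201309204102, -0.4302358627319336), (13.897258758544922, 47.605247497558594), 89.17364501953125)
t 45.2 pos [0.5939 0.0774 0.2398] yaw -101.44 q7 -1.51 F [ 0.1 -0.1 -2.7] gap 0.0135
ROT [ 2.000e-03  1.500e-02 -4.384e+00] SHIFT after [ 1.907 -8.63   0.592]
```

View pics/m14.png

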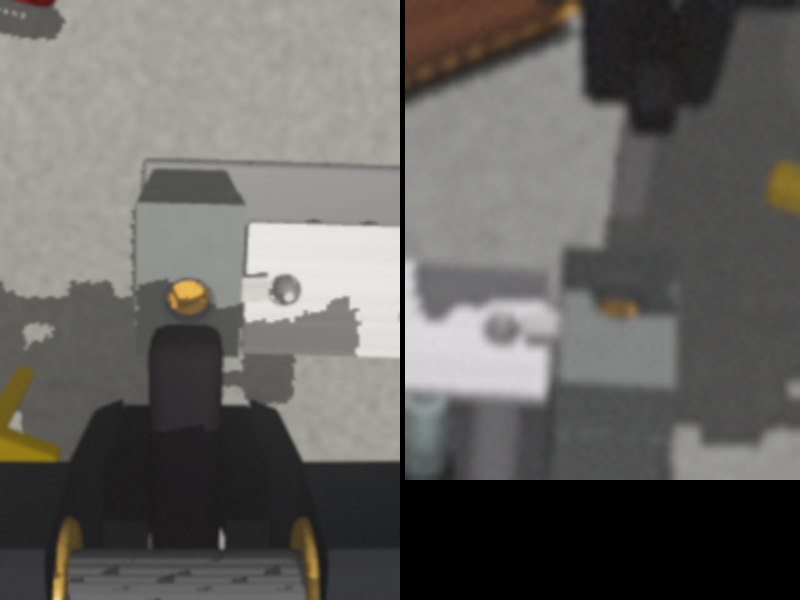

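Left half: the steel tongue now reaches over the cover beside the pin at (262,290), and the socket is at (188,297). The handle is still square in the grip, so the lock is home. Next I carry the key back to its stand.

```bash
python3 -m creep '[{"fingers":-1,"delta_pos":[0,0,0],"rotation":[0,0,-0.877]},{"fingers":-1,"delta_pos":[0,0,0],"rotation":[0,0,-0.877]},{"fingers":-1,"delta_pos":[0,0,0],"rotation":[0,0,-0.877]},{"fingers":-1,"delta_pos":[0,0,0],"rotation":[0,0,-0.877]},{"fingers":-1,"delta_pos":[0,0,0],"rotation":[0,0,-0.877]}]' >/dev/null
python3 -m creep '[{"fingers":-1,"delta_pos":[0.212,-0.96,0],"rotation":[0,0,0]},{"fingers":-1,"delta_pos":[0.212,-0.96,0],"rotation":[0,0,0]},{"fingers":-1,"delta_pos":[0.212,-0.96,0],"rotation":[0,0,0]},{"fingers":-1,"delta_pos":[0.212,-0.96,0],"rotation":[0,0,0]},{"fingers":-1,"delta_pos":[0.212,-0.96,0],"rotation":[0,0,0]},{"fingers":-1,"delta_pos":[0.212,-0.96,0],"rotation":[0,0,0]},{"fingers":-1,"delta_pos":[0.212,-0.96,0],"rotation":[0,0,0]},{"fingers":-1,"delta_pos":[0.212,-0.96,0],"rotation":[0,0,0]},{"fingers":-1,"delta_pos":[0.212,-0.96,0],"rotation":[0,0,0]},{"fingers":-1,"delta_pos":[0,0,0.6],"rotation":[0,0,0]},{"fingers":-1,"delta_pos":[0,0,0],"rotation":[0,0,0]},{"fingers":-1,"delta_pos":[0,0,0],"rotation":[0,0,0]}]'
python3 - <<'E'
from h import *
P=[]
for i in range(4):
    w=manip.read_camera('wrist'); P.append(manip.sense()['ee_pos'])
save(w,'w15'); print('mean',np.mean(P,0))
s=manip.sense(); e=np.mean(P,0)
for d in manip.silhouettes(w,'key_stand')[:1]:
    k=max(cv2.findContours(d['region'].astype(np.uint8),0,1)[0],key=cv2.contourArea).reshape(-1,2)
    q=np.array([tool_at(w,u,e[2]-.055)*1000 for u in k]); print(q.min(0),q.max(0),cv2.minAreaRect(q.astype(np.float32)))
print(cv2.imread('pics/w15.png')[170:275:3,314].tolist())
plan([.5707,.2964,.225],-71.3)
E
```

```text
clock: 46.95
ee_pos: [0.5704, 0.2954, 0.225]
tool_rot: [0.001, 0.987, 0.162, -0.001]
wrist_force: [0.2, -0.1, -1.4]
finger_gap: 0.013
grasp_force: 49.9
mean [0.57098998 0.2957798  0.22597231]
[-30.53227139 -27.5822431 ] [34.42503162 28.13650047] ((1.998605728149414, 0.26169776916503906), (64.95690155029297, 55.70903015136719), 0.1912796050310135)
[[177, 187, 189], [177, 185, 187], [175, 185, 185], [173, 183, 185], [179, 189, 191], [145, 158, 167], [81, 113, 141], [82, 116, 145], [124, 187, 229], [153, 225, 246], [160, 232, 246], [162, 232, 246], [163, 234, 246], [160, 231, 246], [151, 224, 246], [137, 208, 241], [99, 145, 182], [76, 107, 135], [72, 101, 128], [69, 95, 118], [72, 101, 127], [83, 120, 152], [80, 114, 145], [82, 120, 152], [129, 196, 236], [144, 216, 244], [145, 219, 244], [139, 211, 241], [43, 47, 57], [43, 47, 55], [44, 47, 55], [50, 53, 60], [54, 56, 63], [59, 59, 66], [60, 60, 66]]
t 47.2 pos [0.571  0.2965 0.2262] yaw -71.36 q7 -1.41 F [-0.2  0.2 -2. ] gap 0.0131
ROT [-0.    -0.006 -0.009] SHIFT after [-0.011  0.     0.049]
```

```bash
python3 -m creep '[{"fingers":-1,"delta_pos":[0,-0.012,0.8],"rotation":[0,0,0]},{"fingers":-1,"delta_pos":[0,0,0.9],"rotation":[0,0,0]},{"fingers":-1,"delta_pos":[0,0,0.9],"rotation":[0,0,0]},{"fingers":-1,"delta_pos":[0,0,0.8],"rotation":[0,0,0]},{"fingers":-1,"delta_pos":[0,0,0.6],"rotation":[0,0,0]},{"fingers":-1,"delta_pos":[0,0,0],"rotation":[0,0,0]}]'
python3 -m creep '[{"fingers":-1,"delta_pos":[0,0,0.15],"rotation":[0,0,0]},{"fingers":-1,"delta_pos":[0,0,0.15],"rotation":[0,0,0]},{"fingers":-1,"delta_pos":[0,0,0.1],"rotation":[0,0,0]},{"fingers":-1,"delta_pos":[0,0,0],"rotation":[0,0,0]}]'
```

```text
clock: 47.8
ee_pos: [0.5693, 0.2969, 0.1239]
tool_rot: [0.001, 0.987, 0.162, -0.002]
wrist_force: [0.8, -0.5, -1.1]
finger_gap: 0.0135
grasp_force: 49.9
clock: 48.2
ee_pos: [0.5704, 0.2976, 0.1158]
tool_rot: [-0.0, 0.987, 0.163, 0.0]
wrist_force: [0.1, -0.4, -2.4]
finger_gap: 0.0132
grasp_force: 49.9
```

```bash
python3 -m creep '[{"fingers":-1,"delta_pos":[0,0,0.15],"rotation":[0,0,0]},{"fingers":-1,"delta_pos":[0,0,0.15],"rotation":[0,0,0]},{"fingers":-1,"delta_pos":[0,0,0],"rotation":[0,0,0]}]'
python3 -m creep '[{"fingers":-1,"delta_pos":[0,0,0.2],"rotation":[0,0,0]},{"fingers":-1,"delta_pos":[0,0,0.2],"rotation":[0,0,0]},{"fingers":-1,"delta_pos":[0,0,0],"rotation":[0,0,0]}]'
```

```text
clock: 48.5
ee_pos: [0.57, 0.2974, 0.1076]
tool_rot: [0.0, 0.987, 0.163, -0.0]
wrist_force: [-0.6, -0.3, -1.1]
finger_gap: 0.0133
grasp_force: 49.9
clock: 48.8
ee_pos: [0.5698, 0.2973, 0.0973]
tool_rot: [0.0, 0.987, 0.163, -0.001]
wrist_force: [0.3, 0.0, -1.4]
finger_gap: 0.0127
grasp_force: 49.9
```

Inside the hole with no contact; continuing down.

```bash
python3 -m creep '[{"fingers":-1,"delta_pos":[0,0,0.25],"rotation":[0,0,0]},{"fingers":-1,"delta_pos":[0,0,0.25],"rotation":[0,0,0]},{"fingers":-1,"delta_pos":[0,0,0.25],"rotation":[0,0,0]},{"fingers":-1,"delta_pos":[0,0,0.1],"rotation":[0,0,0]},{"fingers":-1,"delta_pos":[0,0,0],"rotation":[0,0,0]}]'
python3 -m creep '[{"fingers":-1,"delta_pos":[0,0,0.06],"rotation":[0,0,0]},{"fingers":-1,"delta_pos":[0,0,0],"rotation":[0,0,0]}]'
```

```text
clock: 49.3
ee_pos: [0.5701, 0.2974, 0.0764]
tool_rot: [0.0, 0.987, 0.163, -0.0]
wrist_force: [0.3, 0.3, -1.2]
finger_gap: 0.0135
grasp_force: 49.9
clock: 49.5
ee_pos: [0.5705, 0.2975, 0.0755]
tool_rot: [-0.0, 0.987, 0.162, 0.0]
wrist_force: [0.3, 0.6, -1.5]
finger_gap: 0.013
grasp_force: 49.9
```

```bash
python3 -m creep '[{"fingers":-1,"delta_pos":[0,0,0.06],"rotation":[0,0,0]},{"fingers":-1,"delta_pos":[0,0,0],"rotation":[0,0,0]}]'
python3 -m creep '[{"fingers":-1,"delta_pos":[0,0,0.04],"rotation":[0,0,0]},{"fingers":-1,"delta_pos":[0,0,0],"rotation":[0,0,0]}]'
```

```text
clock: 49.7
ee_pos: [0.5706, 0.2976, 0.0741]
tool_rot: [-0.0, 0.987, 0.163, 0.0]
wrist_force: [-0.4, -0.5, -1.6]
finger_gap: 0.013
grasp_force: 49.9
clock: 49.9
ee_pos: [0.5712, 0.2977, 0.074]
tool_rot: [-0.0, 0.987, 0.162, 0.001]
wrist_force: [-1.2, 1.2, 5.5]
finger_gap: 0.0132
grasp_force: 49.9
```

```bash
python3 -m creep '[{"fingers":-0.3,"delta_pos":[0,0,0],"rotation":[0,0,0]},{"fingers":0,"delta_pos":[0,0,0],"rotation":[0,0,0]},{"fingers":0,"delta_pos":[0,0,0],"rotation":[0,0,0]},{"fingers":0,"delta_pos":[0,0,-0.3],"rotation":[0,0,0]},{"fingers":0,"delta_pos":[0,0,-0.9],"rotation":[0,0,0]},{"fingers":0,"delta_pos":[0,0,-0.9],"rotation":[0,0,0]},{"fingers":0,"delta_pos":[0,0,-0.9],"rotation":[0,0,0]},{"fingers":0,"delta_pos":[0,0,-0.9],"rotation":[0,0,0]},{"fingers":0,"delta_pos":[0,0,-0.9],"rotation":[0,0,0]},{"fingers":0,"delta_pos":[0,0,-0.9],"rotation":[0,0,0]},{"fingers":0,"delta_pos":[-0.9,0,0],"rotation":[0,0,0]},{"fingers":0,"delta_pos":[-0.9,0,0],"rotation":[0,0,0]}]'
python3 -m creep '[{"fingers":0,"delta_pos":[-0.9,0,0],"rotation":[0,0,0]},{"fingers":0,"delta_pos":[-0.9,0,0],"rotation":[0,0,0]},{"fingers":0,"delta_pos":[-0.9,0,0],"rotation":[0,0,0]},{"fingers":0,"delta_pos":[-0.9,0,0],"rotation":[0,0,0]},{"fingers":0,"delta_pos":[0,0,0],"rotation":[0,0,0]}]'
python3 - <<'E'
from h import *
t=manip.read_camera('top'); c=manip.read_camera('scene'); save(t,'tf'); save(c,'sf')
for d in manip.silhouettes(t,'cover_a')[:4]:
    r=d['region'].astype(np.uint8); cs,_=cv2.findContours(r,0,1); k=max(cs,key=cv2.contourArea)
    q=pix2plane(t,k.reshape(-1,2),.105)[:,:2]; R_=cv2.minAreaRect((q*1000).astype(np.float32)); print(round(d['confidence'],2),np.round(R_[0],1),np.round(R_[1]),round(R_[2],1))
for d in manip.silhouettes(t,'key')[:3]:
    r=d['region'].astype(np.uint8); cs,_=cv2.findContours(r,0,1); k=max(cs,key=cv2.contourArea)
    q=pix2plane(t,k.reshape(-1,2),.1)[:,:2]; R_=cv2.minAreaRect((q*1000).astype(np.float32)); print('key',round(d['confidence'],2),np.round(R_[0],1),np.round(R_[1]),round(R_[2],1))
m=np.zeros((600,800,3),np.uint8); m[:360,:800]=cv2.resize(c['color'][215:341,230:510,::-1],(800,360),interpolation=cv2.INTER_CUBIC)
m[365:600,:]=cv2.resize(t['color'][180:256,165:424,::-1],(800,235),interpolation=cv2.INTER_CUBIC); cv2.imwrite('pics/mf.png',m)
E
```

```text
clock: 51.1
ee_pos: [0.5281, 0.2828, 0.2166]
tool_rot: [-0.0, 0.987, 0.162, 0.001]
wrist_force: [-0.3, 0.4, -0.5]
finger_gap: 0.0438
grasp_force: 0.0
clock: 51.6
ee_pos: [0.4402, 0.2535, 0.2156]
tool_rot: [-0.001, 0.987, 0.163, -0.001]
wrist_force: [-0.1, 0.1, -0.8]
finger_gap: 0.0445
grasp_force: 0.0
0.79 [ 473.1 -307.5] [160.  54.] 2.7
0.66 [566.6 -32.9] [179.  60.] 76.9
0.57 [261.6 226.9] [ 51. 159.] 22.0
0.28 [556.6 275.9] [64. 61.] 19.7
key 0.86 [569.  290.4] [73. 22.] 20.6
key 0.65 [529.7 184.1] [69. 14.] 55.8
```

View pics/mf.png

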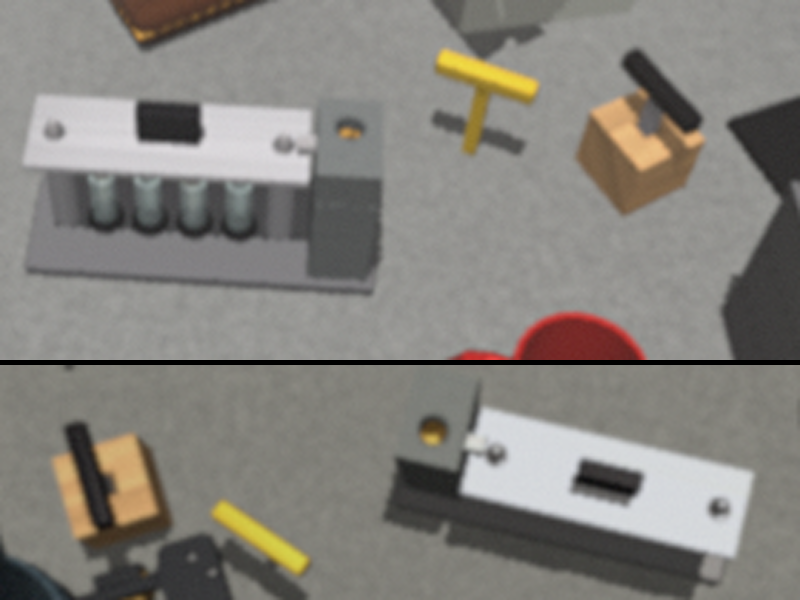

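The cover is flush on both pins with the tongue out over its end. The key stands fully down in the wood block, at the same position as at the start. The mug is upright, and the bottle lay outside the robot's path. Handing in.

```bash
python3 -c "
from workcell import manip
print(manip.job_done())"
```

```text
the job is handed in; nothing more can be done
None
```

The job is handed in at about 52 s of the 210 s allowed (the hand-in call returned no verdict): both swabs are in vials 0 and 2, `cover_a` is flush over both pins, the lock is turned to its stop, and the key is back down in its stand.

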